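# Pack the marble fragments and latch the transit case

## Task

Pack the marble fragments for transport: lift the loose lid off the teal case and lay it flat on the grey felt mat, then set each fragment from the foam pad upright on its base in a foam pocket of its own, lying along the pocket. Put the lid back so that it sits fully home, and fasten both draw latches: hook each wire bail over its keeper on the lid and press the red lever down past centre until it is fully closed, without shifting the bottles, the tin or the brush jar.

Things in the scene. Friction and masses are not known exactly. Their poses are not given: they have to be found in the camera images.
- case: teal transit case, open on top, fixed, 230 mm (its x) by 150 (its y), rim at height 100, walls 6 mm; origin at the centre of its underside, z up. Dark foam inside, its top 10 mm below the rim, with three pockets in a row along x. A draw latch on the middle of each y face. With the lid home, the lid's origin is 100 mm above this one
- pocket1 (a point): centre of the red floor of a foam pocket, at x -64, y 0, z 72 mm of the case; axes as the case's. The pocket is 52 mm (x) by 116 mm (y), 18 mm deep
- pocket2 (a point): the same for the middle pocket, at x 0
- pocket3 (a point): the same for the third pocket, at x +64 mm
- lid: loose teal lid, 230 by 150 by 40 mm, 0.55 kg, hollow with 35 mm of room; origin at the centre of its rim plane, z up. A skirt reaches 8 mm below the rim and drops inside the case walls with 3 mm to spare each side (so on a flat surface the origin is 8 mm above it). Fits either way round. A steel keeper on the middle of each y face. At the start it rests on the case, unlatched
- lid_handle (a point): centre of the lid's black grip bar, 67 mm above the lid's origin: 20 mm wide (lid's x), 116 long (lid's y), 14 high, 20 mm free below it
- keeper_a (a point): seat of the bail's bar in the keeper on the lid's +y face: 81 mm from the lid's middle, 12 mm above its rim plane. The keeper is 24 mm wide: a ledge 14 mm out from the lid, its top 9 mm above the rim plane, with a lip on its outer edge 6 mm higher; the bar lies in the 11 mm groove between lip and lid
- keeper_b (a point): the same for the keeper on the lid's -y face
- mat: flat grey felt mat for the lid, 270 (x) by 210 (y) by 4 mm, fixed; origin at the centre of its underside; left or right of the case
- pad: cream foam pad on which the fragments lie, 320 (x) by 210 (y) by 12 mm, fixed; origin at the centre of its underside; on the other side of the case
- moulding: white marble piece of egg moulding, 92 mm long (its x), 42 tall, 0.34 kg; the lower 16 mm is 40 wide (y), above that 32 wide and flat-sided (grip there); origin at the centre of its underside, z up; may be absent (None)
- shaft: greyish marble piece of fluted shaft, 100 mm long (its x), 42 tall, 0.34 kg; the lower 14 mm is 40 wide (y), above that 30 wide and flat-sided (grip there); origin at the centre of its underside, z up; may be absent (None)
- scroll: white marble piece with two volutes, 84 mm long (its x), 42 tall, 0.34 kg; the lower 16 mm is 40 wide (y), above that 30 wide and flat-sided (grip there); origin at the centre of its underside, z up; may be absent (None)
- left_lever (a joint): red lever on the case's +y face, 26 mm wide, 52 long, 5 thick: 0 = closed, hanging, its end 12 degrees out from the case; 1.97 = fully open, 35 degrees above level. A light spring keeps it open; with the bail hooked the bail's spring also resists below about 1.2 rad (in all under 5 N near the lever's end), until past dead centre near 0.4 it snaps shut
- left_hinge (a point): hinge of the left lever: 14 mm out from the middle of the case's +y face, height 70 mm; hinge line along the case's x
- left_bar (a point): middle of the cross bar (36 mm, along the case's x, 6 thick) of the left wire bail, 60 mm from its pin; the pin is on the lever, 22 mm from the hinge, 24 degrees below the lever's line. It swings freely: starts leaning out on a stop; pushed inward past upright it falls against the lid, bar above the keeper, inside the lip. Stretches up to 8 mm on a spring, 4 N/mm
- right_lever (a joint): red lever on the case's -y face, 26 mm wide, 52 long, 5 thick: 0 = closed, hanging, its end 12 degrees out from the case; 1.97 = fully open, 35 degrees above level. A light spring keeps it open; with the bail hooked the bail's spring also resists below about 1.2 rad (in all under 5 N near the lever's end), until past dead centre near 0.4 it snaps shut
- right_hinge (a point): hinge of the right lever: 14 mm out from the middle of the case's -y face, height 70 mm; hinge line along the case's x
- right_bar (a point): middle of the cross bar (36 mm, along the case's x, 6 thick) of the right wire bail, 60 mm from its pin; the pin is on the lever, 22 mm from the hinge, 24 degrees below the lever's line. It swings freely: starts leaning out on a stop; pushed inward past upright it falls against the lid, bar above the keeper, inside the lip. Stretches up to 8 mm on a spring, 4 N/mm
- amber_bottle: bystander: amber glass bottle with black cap, 60 mm across, 140 mm tall; origin at the centre of its underside
- wash_bottle: bystander: white plastic wash bottle with red cap, 64 mm across, 150 mm tall; origin at the centre of its underside
- wax_tin: bystander: aluminium tin, 76 mm across, 50 mm tall; origin at the centre of its underside
- brush_jar: bystander: glass jar, 80 mm across, 100 mm tall, with brushes standing up to 205 mm; origin at the centre of its underside
Not all that is in view belongs to the job. What is shaped like the scroll but green is not meant.

How it is judged:
On the way, in this order (a step that is already met when the one before it is completed fails the run):
1. the lid lies flat on the felt mat, let go (horizontal distance between lid and mat below 0.05 m and height (world z) of lid below 0.022 m and angle between lid's own z axis and vertical below 0.06 rad and linear speed of lid below 0.02 m/s and contact force between the fingers and lid below 0.05 N), for 0.2 s.
2. every fragment sits on its base in a foam pocket ((x of moulding in the frame of pocket1 between -0.012 and 0.012 m or x of moulding in the frame of pocket2 between -0.012 and 0.012 m or x of moulding in the frame of pocket3 between -0.012 and 0.012 m) and y of moulding in the frame of case between -0.03 and 0.03 m and z of moulding in the frame of case between 0.066 and 0.078 m and angle between each of moulding, shaft, scroll's own z axis and vertical below 0.2 rad and angle between the x axis of each of moulding, shaft, scroll and the y axis of case, either way round below 0.25 rad and linear speed of each of moulding, shaft, scroll below 0.02 m/s and (x of shaft in the frame of pocket1 between -0.012 and 0.012 m or x of shaft in the frame of pocket2 between -0.012 and 0.012 m or x of shaft in the frame of pocket3 between -0.012 and 0.012 m) and y of shaft in the frame of case between -0.03 and 0.03 m and z of shaft in the frame of case between 0.066 and 0.078 m and (x of scroll in the frame of pocket1 between -0.012 and 0.012 m or x of scroll in the frame of pocket2 between -0.012 and 0.012 m or x of scroll in the frame of pocket3 between -0.012 and 0.012 m) and y of scroll in the frame of case between -0.03 and 0.03 m and z of scroll in the frame of case between 0.066 and 0.078 m), for 0.2 s.
3. the lid is back home on the case, with the fragments in their pockets (all of step 2 and x of lid in the frame of case between -0.006 and 0.006 m and y of lid in the frame of case between -0.006 and 0.006 m and z of lid in the frame of case between 0.096 and 0.104 m and angle between lid's own z axis and vertical below 0.035 rad and angle between the x axis of lid and the x axis of case, either way round below 0.06 rad and linear speed of lid below 0.02 m/s), for 0.2 s.
At the end, for the whole second after the job is handed in: fragments on their bases in separate pockets (12 mm across, 30 mm along, tilt 0.2, yaw 0.25 rad); lid home (6 mm, height 4 mm, level 0.035, square 0.06 rad); each bail bar in its keeper (7 mm), levers closed (below 0.12 rad); all at rest (all of step 3 and (distance between left_bar and keeper_a below 0.007 m or distance between left_bar and keeper_b below 0.007 m) and value of joint each of left_lever, right_lever below 0.12 rad and (distance between right_bar and keeper_a below 0.007 m or distance between right_bar and keeper_b below 0.007 m)); the robot touches nothing.
It fails at once if the amber bottle is shifted by more than 3 cm or knocked over (distance of amber_bottle from where it was at the start of the episode above 0.03 m or angle between amber_bottle's own z axis and vertical above 0.5 rad).
It fails at once if the wash bottle is shifted by more than 3 cm or knocked over (distance of wash_bottle from where it was at the start of the episode above 0.03 m or angle between wash_bottle's own z axis and vertical above 0.5 rad).
It fails at once if the wax tin is shifted by more than 3 cm or knocked over (distance of wax_tin from where it was at the start of the episode above 0.03 m or angle between wax_tin's own z axis and vertical above 0.5 rad).
It fails at once if the brush jar is shifted by more than 3 cm or knocked over (distance of brush_jar from where it was at the start of the episode above 0.03 m or angle between brush_jar's own z axis and vertical above 0.5 rad).
Of moulding, shaft, scroll only 2 to 3 are there at a start; the rules pass over those that are not, and their reading is None.
At some moment in a run one of moulding, shaft, scroll may be knocked a few centimetres aside while the robot is not near it.
It also fails if it takes over 210 s, if anything falls off the work surface, if the arm or the gripper's body presses on something with over 40 N, if the wrist force passes 120 N, or if a joint passes its speed limit or range.

## Robot

A 6-joint arm with a two-finger parallel gripper is mounted at the origin on the work surface. World frame = base frame: x ahead of the robot, y to its left, z up, the work surface at z = 0. Lengths are in m, angles in rad, forces in N, time in s.
With the tool pointing down it reaches from about 0.225 to 0.875 m from the base axis. Payload 3.4 kg.
Tool frame: the origin (TCP) lies between the finger pads; the fingertips stand 22 mm ahead of it and the grasp point (between the pads) lies 3 mm ahead of it (manip.finger_overhang is the distance from the TCP to the fingertips, in m); z points along the fingers, y is the line along which they close (so a half turn about z gives the same grasp; the last joint's range is limited). The gripper opens to 85 mm and grips with 20 to 120 N. Pads are 22 mm wide; open, the fingers measure 114 mm over their backs; the gripper's body (76 mm by 85 mm) begins 54 mm behind the grasp point. The pads swing forward as they close: fully open they stand 13 mm farther back than shut.
Start: joints at [0.985, 0.276, 1.505, -0, 1.361, -0.121], TCP at [0.258, 0.514, 0.253] pointing down, gripper open.
Joint ranges: [-2.89, 2.89], [-0.75, 2.08], [0.22, 2.7], [-1.18, 4.32], [0.11, 2.71], [-2.7, 2.7]. Speed limits (rad/s): [2.57, 2.57, 3.14, 3.14, 3.14, 3.14].

## Interface

Orientations are given as a unit quaternion [w, x, y, z].
In Python, from rig import get_state, eyes, order, manip gives the robot as it stands.
- The arm moves only by the tool drive_tool, never from a script. Its argument "rows" is a list of rows, each a list of 4 numbers: the shift along the tool's x, y, z in units of 25 mm (1.0 is 25 mm), then the turn about the tool's z in units of 6 degrees (1.0 is 6 degrees). A call has exactly 8 rows; each row is the pose to reach, as a shift and turn from the pose commanded when the call began, along the tool's axes at that moment; what a row does not reach only later rows make up. A row lasts 1/12 s, in which the tool goes at most 41.7 mm and 7.16 degrees, less where a joint would pass 70% of its speed; a pose out of reach is approached as far as the arm can. A call with a gripper value outside its range is refused whole. "grip" is the finger opening in mm, from 0 to 85.4, set as the call begins (left out, the last holds). The fingers move at their own pace and stop on an object; "newtons" is the grip in N (left out, the last holds). Time passes only in rows, so rows that repeat a pose let the fingers close, or fill a call up. It gives the time, the measured TCP pose, the force, the opening and the grip force at its end, in the units of the state.
- get_state(): the state, without advancing time (a new reading comes with each control period).
- eyes.get_image(name): name is "side" or "top" or "wrist"; returns (picture, depth): 480x640x3 uint8, red, green, blue; 480x640 float32, m along the optical axis (not along the pixel's ray), 0 where there is no reading.
- eyes.camera_info(name): a dict with "fx", "fy", "cx", "cy" (pixels), "R" (3x3) and "t" (3): a world point X has camera coordinates R X + t. Camera axes: x right, y down, z forward; pixel columns grow to the right and rows downward; lengths in m; the calibration is good to about 2 mm. A picture is of the moment at which its call begins: read the wrist's pose just before it. camera_info takes no time and is no camera call; for the wrist camera it gives the pose at the moment of the call.
- order.sign_off(): hands the job in; it is judged then, once.
The state is a dict: "clock": time; "qpos": joint angles; "qd": joint speeds; "effort": joint torques, N m; "position": TCP position; "ee_rot": TCP orientation; "contact_force": force on the tool from outside, world axes, zero at the start; "moment": the same for the moment, N m; "width": finger opening in m; "gripper_force": force on a finger pad.
Only numpy, scipy, OpenCV 4.12 (cv2) and the standard library are available. Lean on these libraries where they do the work, as an engineer would, in place of code of your own. Each camera call takes 0.05 s, during which the arm holds its last target. There are 200 camera calls.

## Working session

There is one attempt and no reset: what is moved stays moved. The work goes in short steps, Python scripts to look and compute and a tool call to move; the robot and the scene stay as the last step left them, time stands still between calls to the robot, and variables do not carry over. Pictures are saved under pics/ and viewed, at most 14 in all, crops included, and the job is handed in when it is done.

Besides the shell and the picture viewer there is one more tool, called as name(argument=value, ...), one argument or row to a line, values as JSON. drive_tool: Moves the arm, as the interface text tells. Its arguments: {"type":"object","properties":{"rows":{"type":"array","items":{"type":"array","items":{"type":"number"}}},"grip":{"type":"number"},"newtons":{"type":"number"}},"required":["rows"]}

```bash
ls; mkdir -p pics; python3 - <<'E'
from rig import get_state, eyes, order, manip
import cv2,numpy as np
print(get_state()); print([a for a in dir(manip) if a[0]!='_'])
for n in("top","side"):
    im,d=eyes.get_image(n); np.savez(f"{n}0.npz",im=im,d=d)
    cv2.imwrite(f"pics/{n}0.png",im[...,::-1]); c=eyes.camera_info(n); print(n,c)
E
```

```text
pics
{'clock': 0.0, 'qpos': array([ 9.84977035e-01,  2.76590277e-01,  1.50614702e+00, -1.20846155e-05,
        1.36070545e+00, -1.20992277e-01]), 'qd': array([ 0.00128484, -0.00072911,  0.00011173,  0.00109151,  0.00088314,
       -0.00037364]), 'effort': array([-1.41139975e-03, -4.16771328e+01, -2.45802712e+01,  1.08637923e-04,
        1.06475534e-02,  1.21810018e-05]), 'position': array([0.25748118, 0.5135715 , 0.25243684]), 'ee_rot': array([-3.14610990e-04,  2.30325478e-01,  9.73113209e-01, -8.69923097e-04]), 'contact_force': array([-0.03543996,  0.05334356, -0.01349419]), 'moment': array([-0.04039524, -0.01899787, -0.00930457]), 'gripper_force': 0.0, 'width': 0.08522088188004093}
['MotionError', 'finger_overhang']
top {'fx': 546.844191022984, 'fy': 546.844191022984, 'cx': 308.34842494422327, 'cy': 241.86017595391, 'R': array([[-0.01040931, -0.999916  ,  0.00772312],
       [-0.99102154,  0.00928653, -0.13337939],
       [ 0.13329646, -0.00904217, -0.99103496]]), 't': array([0.10162041, 0.59286042, 1.65478579])}
side {'fx': 542.9567175763784, 'fy': 542.9567175763784, 'cx': 325.26237998300155, 'cy': 236.00441913396966, 'R': array([[-0.99818997, -0.05718744, -0.01861133],
       [-0.01415283,  0.52415177, -0.85150726],
       [ 0.05845068, -0.8497026 , -0.52401241]]), 't': array([0.59475399, 0.06724356, 1.48047435])}
```

View pics/top0.png

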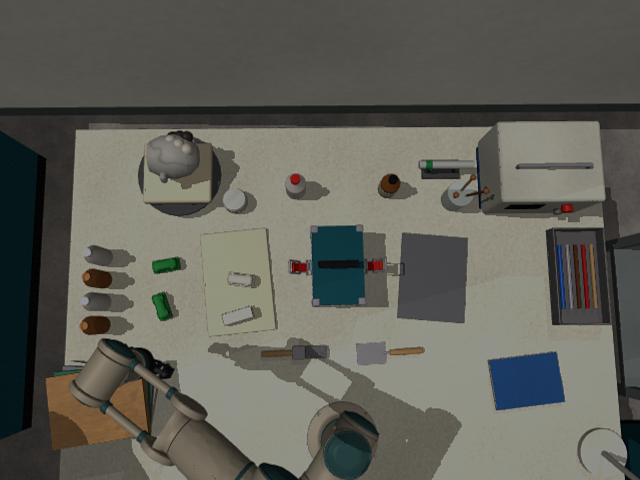

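View pics/side0.png

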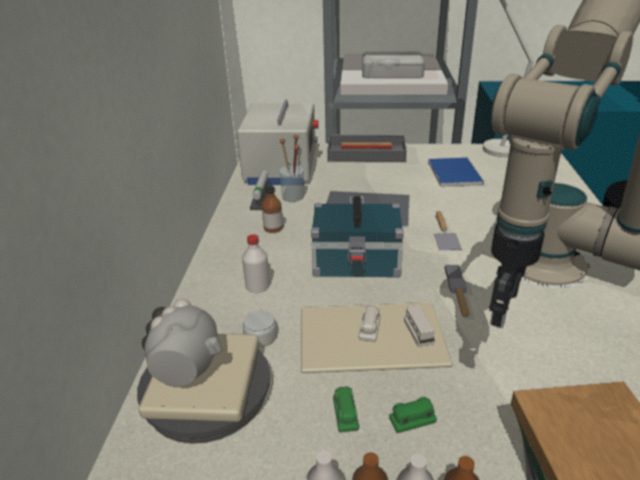

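The top view shows the case at (338,265), its handle at (338,265), the mat at (433,277) and the pad at (238,282). There are two white fragments on the pad, at (240,279) and (238,316). The green decoys at (166,265) and (162,306) are off the pad and not meant.

```bash
cat > h.py <<'E'
import numpy as np, cv2
from rig import get_state, eyes, order, manip
def cloud(n,save=None):
    c=eyes.camera_info(n); im,d=eyes.get_image(n)
    v,u=np.mgrid[:480,:640]
    P=np.stack([(u-c['cx'])/c['fx']*d,(v-c['cy'])/c['fy']*d,d],-1)
    W=(P-c['t'])@c['R']; W[d==0]=np.nan
    if save: cv2.imwrite(f'pics/{save}.png',im[...,::-1])
    return im,W
def rect(pts):
    (c,s,a)=cv2.minAreaRect((pts[:,:2]*1000).astype(np.float32))
    return np.round(c,1),np.round(s,1),round(a,1)
def pix(n,X):
    c=eyes.camera_info(n); p=c['R']@np.array(X)+c['t']; return p[:2]/p[2]*[c['fx'],c['fy']]+[c['cx'],c['cy']]
E
python3 - <<'E'
from h import *
im,W=cloud('top')
X,Y,Z=W[...,0],W[...,1],W[...,2]
def box(u0,u1,v0,v1):
    m=np.zeros(Z.shape,bool); m[v0:v1,u0:u1]=1; return m
def rep(name,m):
    m=cv2.erode(m.astype(np.uint8),np.ones((2,2)))>0
    p=W[m]; print(name,len(p),rect(p),'z',np.percentile(p[:,2],[5,50,95]).round(4),'mean',p.mean(0).round(4))
rep('lidtop',box(300,375,215,315)&(Z>.132)&(Z<.15))
rep('handle',box(300,375,215,315)&(Z>.162))
rep('mat',box(385,480,220,335)&(abs(im.astype(int).sum(2)-210)<90)&(Z<.012))
pad=box(195,285,220,345)
rep('pad',pad&(Z>.006)&(Z<.02))
for n,b in(('f1',box(222,258,268,292)),('f2',box(215,262,300,330))):
    rep(n+'top',b&(Z>.045)); rep(n+'all',b&(Z>.022))
    z=Z[b&(Z>.022)]; print(np.histogram(z,8))
for n,b in(('amber',box(375,405,168,202)),('wash',box(280,312,168,202)),('tin',box(220,250,185,216)),('jar',box(440,492,174,212))): rep(n,b&(Z>.03))
R=(im[...,0]>130)&(im[...,1]<70)&(im[...,2]<70)
for n,b in(('Llever',box(280,312,255,280)),('Rlever',box(364,410,255,280))): rep(n,b&R); rep(n+'all',b&(Z>.05))
E
```

```text
lidtop 3362 (array([513. ,  11.5]), array([230.1, 149.6]), 0.6) z [0.1351 0.141  0.1467] mean [0.511  0.0113 0.1409]
handle 241 (array([512.9,  12. ]), array([ 17.2, 111.5]), 1.1) z [0.1676 0.1744 0.18  ] mean [0.5125 0.0132 0.1742]
mat 4843 (array([ 483.7, -274.2]), array([254.7, 266.3]), 84.8) z [-0.0024  0.0045  0.0105] mean [ 0.4784 -0.292   0.0043]
pad 4042 (array([476. , 316.7]), array([316.7, 209.3]), 5.0) z [0.0074 0.0129 0.0184] mean [0.4821 0.315  0.0129]
f1top 198 (array([480.2, 303.9]), array([71. , 30.3]), 82.2) z [0.0481 0.0542 0.0603] mean [0.4807 0.3035 0.054 ]
f1all 294 (array([479.7, 302.7]), array([76.9, 36.3]), 82.0) z [0.0271 0.0522 0.0591] mean [0.4791 0.3014 0.0494]
(array([ 35,  36,  10,   5,  23,  92, 117,  33]), array([0.02211922, 0.02722218, 0.03232514, 0.0374281 , 0.04253107,
       0.04763403, 0.05273699, 0.05783995, 0.06294291]))
f2top 265 (array([369.8, 311.1]), array([28.6, 85.9]), 15.8) z [0.0486 0.0551 0.0622] mean [0.3694 0.3115 0.0551]
f2all 346 (array([369.2, 310.9]), array([35.4, 88.7]), 16.0) z [0.0309 0.054  0.0617] mean [0.369  0.3104 0.0521]

[... 656 characters left out ...]
t call last):
  File "<stdin>", line 19, in <module>
  File "<stdin>", line 8, in rep
    return _quantile_unchecked(
        a, q, axis, out, overwrite_input, method, keepdims, weights)
    return _ureduce(a,
                    func=_quantile_ureduce_func,
    ...<5 lines>...
                    overwrite_input=overwrite_input,
                    method=method)
    r = func(a, **kwargs)
    result = _quantile(arr,
                       quantiles=q,
    ...<2 lines>...
                       out=out,
                       weights=wgt)
    slices_having_nans = np.isnan(arr[-1, ...])
                                  ~~~^^^^^^^^^
IndexError: index -1 is out of bounds for axis 0 with size 0
```

```bash
python3 - <<'E'
import cv2
a=cv2.imread('pics/top0.png'); b=cv2.imread('pics/side0.png')
c=cv2.resize(a[225:335,200:420],(792,396),interpolation=cv2.INTER_CUBIC)
cv2.imwrite('pics/c1.png',c)
E
```

```text
(no output)
```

View pics/c1.png

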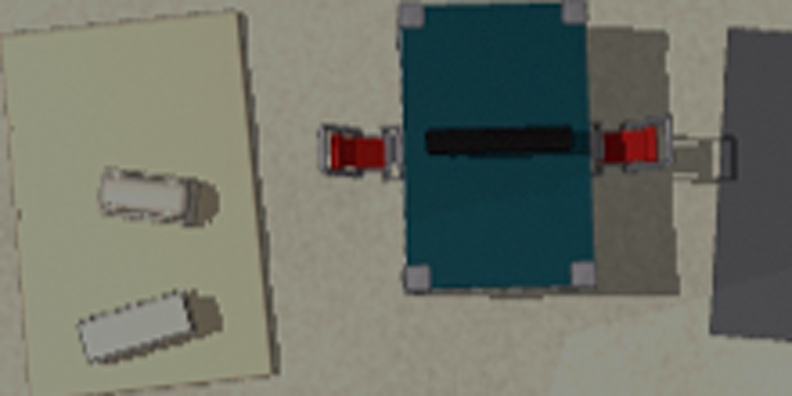

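The enlarged crop shows the two marble pieces on the cream pad at full-image pixels (240,279) and (238,316). Their tops measure about 54 mm, which matches 12 + 42. Both latches are open with the bails leaning out, and the handle lies along world y.

```bash
cat >> h.py <<'E'
def plan(x,y,z,ang=None):
    "units for tool shift to TCP world pose; ang = world angle (deg) of tool y"
    from scipy.spatial.transform import Rotation as Ro
    s=get_state(); q=s['ee_rot']; R=Ro.from_quat([q[1],q[2],q[3],q[0]]).as_matrix()
    d=R.T@(np.array([x,y,z])-s['position'])/.025
    a0=np.degrees(np.arctan2(R[1,1],R[0,1]))
    t=0 if ang is None else (a0-ang)/6
    print('at',s['position'].round(4),'yang',round(a0,2),'w',round(s['width']*1000,1),'F',s['contact_force'].round(1),'-> shift',d.round(3),'turn',round(t,3))
E
python3 - <<'E'
from h import *
im,W=cloud('top')
X,Y,Z=W[...,0],W[...,1],W[...,2]
g=im.astype(int); m=((g.max(2)<95)&(g.max(2)-g.min(2)<20)).astype(np.uint8); m[:,:385]=0; m[:, 480:]=0; m[:220]=0; m[335:]=0
n,l,st,c=cv2.connectedComponentsWithStats(m,connectivity=4); k=1+st[1:,4].argmax(); print(st[k],c[k])
p=W[l==k]; print('mat',rect(p),p.mean(0))
# case top region: robust lid side edges & handle
hs=(abs(X-.513)<.03)&(abs(Y-.012)<.08)&(Z>.16)
print('handle',rect(W[hs]))
R=(g[...,0]>110)&(g[...,1]<60)&(g[...,2]<60)&(X>.4)&(X<.6)&(Z>.03)
for s in(1,-1):
    r=R&((Y-.0115)*s>.06)&(abs(Y)<.25); print('lever',W[r].min(0).round(4),W[r].max(0).round(4),np.median(W[r],0).round(4))
    b=(abs(X-.515)<.03)&((Y-.0115)*s>.095)&(abs(Y)<.19)&(Z>.03); q=W[b]; print('latch',q.min(0).round(4),q.max(0).round(4))
    h=q[:,2]; o=q[h>.1]; print('  z>.1', len(o), o.mean(0).round(4), o.min(0).round(4),o.max(0).round(4))
plan(.513,.012,.25,0.8)
E
```

```text
[ 385  233   83   90 5877] [431.249447  277.6906585]
mat (array([ 392.2, -314.4]), array([ 0. , 27.8]), 0.0) [nan nan nan]
handle (array([513.6,  13.3]), array([114.1,  20.2]), 89.7)
lever [0.5012 0.1425 0.0997] [0.5226 0.1456 0.1087] [0.5109 0.1426 0.1047]
latch [0.4922 0.1068 0.0682] [0.534  0.1538 0.1372]
  z>.1 80 [0.5125 0.1449 0.1153] [0.4922 0.1308 0.1002] [0.534  0.1538 0.1372]
lever [ 0.5025 -0.1192  0.0868] [ 0.5285 -0.096   0.1116] [ 0.5173 -0.108   0.0979]
latch [ 0.4949 -0.1314  0.0665] [ 0.537  -0.0839  0.1354]
  z>.1 82 [ 0.5148 -0.1202  0.1158] [ 0.4952 -0.1314  0.1005] [ 0.5369 -0.1032  0.1354]
at [0.2576 0.5138 0.2528] yang 63.37 w 85.3 F [0.1 0.6 0.5] -> shift [-18.129 -13.362   0.123] turn 10.428
```

drive_tool(
  rows=[
    [-1,-0.7,0,0.6],
    [-2.2,-1.6,0,1.4],
    [-3.5,-2.6,0,2.4],
    [-5,-3.7,0,3.5],
    [-6.5,-4.8,0,4.6],
    [-8,-5.9,0,5.7],
    [-9.5,-7,0,6.8],
    [-10,-7.4,0,7.4],
  ],
)

```text
clock: 0.87
position: [0.399, 0.2342, 0.2534]
ee_rot: [0.0, 0.583, 0.812, 0.0]
contact_force: [-0.2, 0.4, -0.1]
width: 0.0851
gripper_force: 0.0
```

```bash
python3 - <<'E'
from h import *
plan(.513,.012,.25,0.6)
c=eyes.camera_info('top')
for u,v in((432.7,277.5),(402,234),(467,237),(464,322),(398,317)):
    r=np.linalg.inv(c['R']); o=-r@c['t']; d=r@[(u-c['cx'])/c['fx'],(v-c['cy'])/c['fy'],1]; print((o+d*(.004-o[2])/d[2]).round(4))
E
```

```text
at [0.399  0.2342 0.2534] yang 18.67 w 85.1 F [-0.2  0.4 -0.1] -> shift [-9.881  1.475  0.143] turn 3.011
[ 0.482 -0.294  0.004]
[ 0.621 -0.202  0.004]
[ 0.6094 -0.4083  0.004 ]
[ 0.3427 -0.3858  0.004 ]
[ 0.3602 -0.1809  0.004 ]
```

drive_tool(
  rows=[
    [-1,0.15,0,0.4],
    [-2.5,0.35,0,0.8],
    [-4,0.6,0,1.2],
    [-5.5,0.8,0,1.6],
    [-7,1.05,0,2],
    [-8.5,1.25,0,2.5],
    [-9.4,1.4,0.1,3],
    [-9.88,1.48,0.14,3],
  ],
)

```text
clock: 1.53
position: [0.5148, 0.0121, 0.2494]
ee_rot: [0.0, 0.702, 0.712, -0.0]
contact_force: [0.1, 0.5, 0.6]
width: 0.0856
gripper_force: 0.0
```

```bash
python3 - <<'E'
from h import *
im,W=cloud('wrist','w1')
m=W[...,2]>.162; p=W[m&(abs(W[...,0]-.513)<.06)&(abs(W[...,1]-.01)<.1)]
print(rect(p),np.percentile(p[:,2],[5,50,95]),np.median(p,0))
plan(.513,.012,.17,0.6)
E
```

```text
(array([513.7,  14.3]), array([ 97.9, 100.9]), 46.2) [0.1729106  0.29273015 0.31376157] [0.51075821 0.02290055 0.29273015]
at [0.5153 0.0117 0.2491] yang 0.85 w 85.4 F [ 1.8 -0.7  0. ] -> shift [ 0.02  -0.092  3.163] turn 0.041
```

View pics/w1.png

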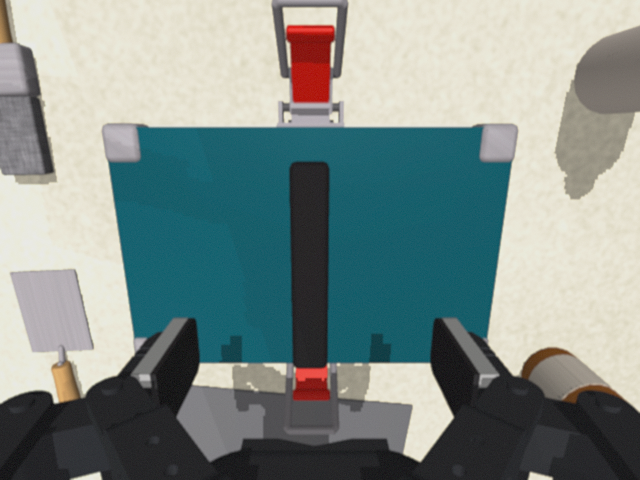

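The wrist view shows the handle centred between the fingers at (310,260), square to them. I descend and grip.

drive_tool(
  rows=[
    [0,-0.05,0.4,0],
    [0,-0.08,0.9,0],
    [0,-0.08,1.4,0],
    [0,-0.08,1.9,0],
    [0,-0.08,2.4,0],
    [0,-0.08,2.8,0],
    [0,-0.08,3.1,0],
    [0,-0.08,3.15,0],
  ],
)

```text
clock: 2.25
position: [0.51, 0.0162, 0.1695]
ee_rot: [-0.001, 0.7, 0.714, -0.001]
contact_force: [-0.5, 0.1, 0.3]
width: 0.0854
gripper_force: 0.0
```

drive_tool(
  rows=[
    [0,0,0,0],
    [0,0,0,0],
    [0,0,0,0],
    [0,0,0,0],
    [0,0,0,0],
    [0,0,0,0],
    [0,0,0,0],
    [0,0,0,0],
  ],
  grip=5,
  newtons=60,
)

```text
clock: 2.92
position: [0.5121, 0.0149, 0.1717]
ee_rot: [0.001, 0.701, 0.713, 0.001]
contact_force: [-0.2, 0.4, 3.8]
width: 0.0187
gripper_force: 60.5
```

drive_tool(
  rows=[
    [0,0,0,0],
    [0,0,0,0],
    [0,0,0,0],
    [0,0,0,0],
    [0,0,0,0],
    [0,0,0,0],
    [0,0,0,0],
    [0,0,0,0],
  ],
)

```text
clock: 3.58
position: [0.5121, 0.0149, 0.1717]
ee_rot: [0.001, 0.701, 0.713, 0.0]
contact_force: [0.2, -1.1, 5.0]
width: 0.0191
gripper_force: 60.7
```

drive_tool(
  rows=[
    [0,0,-0.2,0],
    [0,0,-0.6,0],
    [0,0,-1.1,0],
    [0,0,-1.7,0],
    [0,0,-2.4,0],
    [0,0,-3.1,0],
    [0,0,-3.7,0],
    [0,0,-4,0],
  ],
)

```text
clock: 4.25
position: [0.5116, 0.015, 0.2724]
ee_rot: [0.0, 0.701, 0.713, 0.0]
contact_force: [-0.2, -0.0, -5.8]
width: 0.0186
gripper_force: 59.4
```

```bash
python3 - <<'E'
from h import *
plan(.5121,.0149,.1717,0.6)
plan(.482,-.294,.27,0.6)
E
```

```text
at [0.5116 0.015  0.2724] yang 0.98 w 18.6 F [-0.2 -0.  -5.8] -> shift [-4.000e-03  1.500e-02  4.029e+00] turn 0.063
at [0.5116 0.015  0.2724] yang 0.98 w 18.6 F [-0.2 -0.  -5.8] -> shift [-12.338  -1.396   0.097] turn 0.063
```

drive_tool(
  rows=[
    [-0.3,0,0,0],
    [-1,-0.1,0,0],
    [-2,-0.2,0,0],
    [-3,-0.3,0,0],
    [-4,-0.4,0,0],
    [-5,-0.5,0,0],
    [-6,-0.6,0,0],
    [-7,-0.8,0,0],
  ],
)

```text
clock: 4.92
position: [0.4936, -0.1618, 0.2693]
ee_rot: [-0.001, 0.701, 0.713, -0.001]
contact_force: [0.4, 0.4, -6.6]
width: 0.0187
gripper_force: 59.3
```

drive_tool(
  rows=[
    [-1,-0.1,0,0],
    [-2,-0.2,0,0],
    [-3,-0.3,0,0],
    [-4,-0.4,0,0],
    [-4.8,-0.5,0,0],
    [-5.2,-0.6,0,0],
    [-5.3,-0.6,0,0],
    [-5.3,-0.6,0,0],
  ],
)

```text
clock: 5.58
position: [0.4811, -0.2929, 0.2698]
ee_rot: [-0.002, 0.702, 0.713, 0.0]
contact_force: [0.7, 0.7, -5.8]
width: 0.0187
gripper_force: 59.3
```

```bash
python3 - <<'E'
from h import *
plan(.482,-.294,.0837,0.6)
E
```

```text
at [ 0.4811 -0.2929  0.2698] yang 0.89 w 18.7 F [ 0.7  0.7 -5.8] -> shift [-0.062  0.048  7.444] turn 0.049
```

drive_tool(
  rows=[
    [0,0,0.4,0],
    [0,0,1.2,0],
    [0,0,2.2,0],
    [0,0,3.3,0],
    [0,0,4.4,0],
    [0,0,5.4,0],
    [0,0,6.2,0],
    [0,0,6.6,0],
  ],
)

```text
clock: 6.25
position: [0.4802, -0.2899, 0.1027]
ee_rot: [-0.003, 0.701, 0.714, 0.0]
contact_force: [-0.4, 0.7, -7.6]
width: 0.0187
gripper_force: 59.4
```

drive_tool(
  rows=[
    [0,0,0.2,0],
    [0,0,0.4,0],
    [0,0,0.55,0],
    [0,0,0.7,0],
    [0,0,0.8,0],
    [0,0,0.8,0],
    [0,0,0.8,0],
    [0,0,0.8,0],
  ],
)

```text
clock: 6.92
position: [0.482, -0.2933, 0.0865]
ee_rot: [0.0, 0.701, 0.713, 0.0]
contact_force: [-0.5, 1.0, -6.5]
width: 0.0191
gripper_force: 59.3
```

drive_tool(
  rows=[
    [0,0,0.04,0],
    [0,0,0.08,0],
    [0,0,0.1,0],
    [0,0,0.12,0],
    [0,0,0.12,0],
    [0,0,0.12,0],
    [0,0,0.12,0],
    [0,0,0.12,0],
  ],
)

```text
clock: 7.58
position: [0.4818, -0.2931, 0.0837]
ee_rot: [0.0, 0.701, 0.713, 0.0]
contact_force: [-3.2, 2.2, 3.3]
width: 0.0191
gripper_force: 60.7
```

drive_tool(
  rows=[
    [0,0,0,0],
    [0,0,0,0],
    [0,0,0,0],
    [0,0,0,0],
    [0,0,0,0],
    [0,0,0,0],
    [0,0,0,0],
    [0,0,0,0],
  ],
  grip=60,
)

```text
clock: 8.25
position: [0.4818, -0.2931, 0.083]
ee_rot: [0.0, 0.701, 0.713, 0.0]
contact_force: [-0.7, -0.3, -0.1]
width: 0.0599
gripper_force: 0.0
```

drive_tool(
  rows=[
    [0,0,-0.3,0],
    [0,0,-1,0],
    [0,0,-2,0],
    [0,0,-3.2,0],
    [0,0,-4.4,0],
    [0,0,-5.6,0],
    [0,0,-6.6,0],
    [0,0,-7,0],
  ],
)

```text
clock: 8.92
position: [0.4831, -0.2941, 0.2628]
ee_rot: [0.004, 0.701, 0.713, 0.0]
contact_force: [-0.1, -0.7, 0.2]
width: 0.0598
gripper_force: 0.0
```

```bash
python3 - <<'E'
from h import *
plan(.48,.30,.26,-8)
im,W=cloud('top','top1')
X,Y,Z=W[...,0],W[...,1],W[...,2]
g=im.astype(int); teal=(g[...,0]<60)&(g[...,2]>g[...,0]+25)
k=teal&(abs(X-.48)<.16)&(abs(Y+.3)<.14)&(Z>.03)&(Z<.08); print('lid',rect(W[k]),np.median(W[k],0))
# case rim
k=(abs(X-.513)<.13)&(abs(Y-.012)<.09)&(Z>.05)&(Z<.12)&(abs(Y-.0115)<.078); print('case',rect(W[k]))
red=(g[...,0]>90)&(g[...,1]<60)&(g[...,2]<60)&(abs(X-.513)<.11)&(abs(Y-.012)<.065)
n,l,st,c=cv2.connectedComponentsWithStats(red.astype(np.uint8))
for i in range(1,n):
    if st[i,4]>40: print('pocket',rect(W[l==i]),np.median(W[l==i],0).round(4))
k=(abs(X-.43)<.15)&(abs(Y-.31)<.11)&(Z>.042)&(Z<.075)
n,l,st,c=cv2.connectedComponentsWithStats(k.astype(np.uint8))
for i in range(1,n):
    if st[i,4]>60: print('frag',c[i].round(),st[i,4],rect(W[l==i]),np.median(W[l==i],0).round(4))
E
```

```text
at [ 0.4831 -0.2941  0.2628] yang 0.97 w 59.8 F [-0.1 -0.7  0.2] -> shift [ 2.3761e+01  2.7700e-01 -2.0000e-03] turn 1.496
lid (array([ 483.3, -293.1]), array([228.8, 150.9]), 1.9) [ 0.50447434 -0.27713707  0.0525792 ]
case (array([514.4,  11.8]), array([155.2, 233.7]), 89.8)
pocket (array([579.4,   8. ]), array([ 48.5, 104. ]), 1.3) [0.5791 0.0064 0.0738]
pocket (array([514.5,   7.6]), array([ 48.5, 102.9]), 1.0) [0.5147 0.0072 0.0735]
pocket (array([450.4,   6.6]), array([ 48.9, 101.4]), 1.1) [0.4511 0.0059 0.0734]
frag [240. 278.] 267 (array([481.9, 305.5]), array([75.1, 35. ]), 82.2) [0.4824 0.3051 0.0533]
frag [237. 315.] 333 (array([370.7, 312.3]), array([35.2, 89.7]), 16.2) [0.3713 0.3129 0.0547]
```

View pics/top1.png

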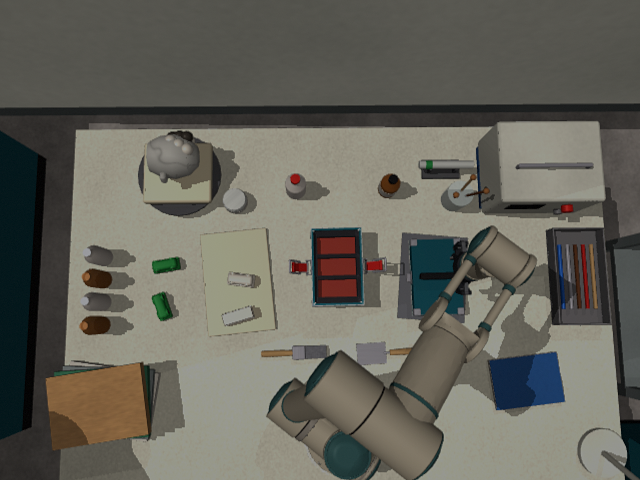

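The top view shows the lid lying on the mat at (437,277), the case open with three red pockets, and the fragments unmoved at (240,278) and (237,315).

drive_tool(
  rows=[
    [0.6,0,0,0],
    [1.8,0,0,0.2],
    [3.3,0,0,0.4],
    [4.9,0,0,0.6],
    [6.5,0.1,0,0.8],
    [8.1,0.1,0,1],
    [9.7,0.1,0,1.3],
    [11.3,0.1,0,1.5],
  ],
  grip=70,
)

```text
clock: 9.63
position: [0.4772, -0.0077, 0.2557]
ee_rot: [-0.002, 0.755, 0.655, -0.001]
contact_force: [0.5, 0.2, -0.4]
width: 0.0701
gripper_force: 0.0
```

```bash
python3 - <<'E'
from h import *
plan(.481,.3045,.26,-8)
E
```

```text
at [ 0.4772 -0.0077  0.2557] yang -8.12 w 70.1 F [ 0.5  0.2 -0.4] -> shift [12.384 -1.614 -0.154] turn -0.021
```

drive_tool(
  rows=[
    [1.6,-0.2,0,0],
    [3.2,-0.4,0,0],
    [4.8,-0.6,0,0],
    [6.4,-0.8,0,0],
    [8,-1,0,0],
    [9.6,-1.2,0,0],
    [11.2,-1.4,0,0],
    [12.3,-1.6,0,0],
  ],
)

```text
clock: 10.3
position: [0.4805, 0.303, 0.2554]
ee_rot: [-0.001, 0.754, 0.657, -0.002]
contact_force: [0.4, 0.0, -0.3]
width: 0.0698
gripper_force: 0.0
```

drive_tool(
  rows=[
    [0,0,0,0],
    [0,0,0,0],
    [0,0,0,0],
    [0,0,0,0],
    [0,0,0,0],
    [0,0,0,0],
    [0,0,0,0],
    [0,0,0,0],
  ],
)

```text
clock: 10.97
position: [0.4831, 0.2989, 0.2583]
ee_rot: [0.0, 0.755, 0.655, 0.0]
contact_force: [-0.7, 0.3, 0.3]
width: 0.0702
gripper_force: 0.0
```

```bash
python3 - <<'E'
from h import *
im,W=cloud('wrist','w2')
Z=W[...,2]; k=(Z>.044)&(Z<.062)
n,l,st,c=cv2.connectedComponentsWithStats(k.astype(np.uint8))
for i in range(1,n):
    if st[i,4]>800: print('frag',c[i].round(),st[i,4],rect(W[l==i]),np.median(W[l==i],0).round(4))
plan(.481,.3045,.055,-8)
E
```

```text
frag [608.  28.] 805 (array([720. , 408.3]), array([19.3, 45.9]), 32.7) [0.7151 0.412  0.0547]
frag [606. 146.] 5345 (array([721.9, 325.5]), array([58.1, 68.7]), 5.0) [0.7239 0.3267 0.0496]
frag [309. 211.] 3261 (array([479.1, 305.9]), array([76.2, 34.5]), 82.5) [0.4796 0.3091 0.0526]
frag [178. 221.] 4292 (array([369.3, 313.1]), array([33.9, 90.1]), 16.7) [0.3701 0.3159 0.0533]
frag [617. 341.] 980 (array([746. , 142.8]), array([59.9, 22.6]), 66.8) [0.7404 0.1515 0.0529]
frag [309. 433.] 1009 (array([440.9,  86.7]), array([ 4.5, 92.2]), 89.9) [0.4479 0.0864 0.052 ]
at [0.4831 0.299  0.2583] yang -8.08 w 69.9 F [ 0.4  0.2 -0.3] -> shift [ 0.203 -0.115  8.131] turn -0.014
```

View pics/w2.png

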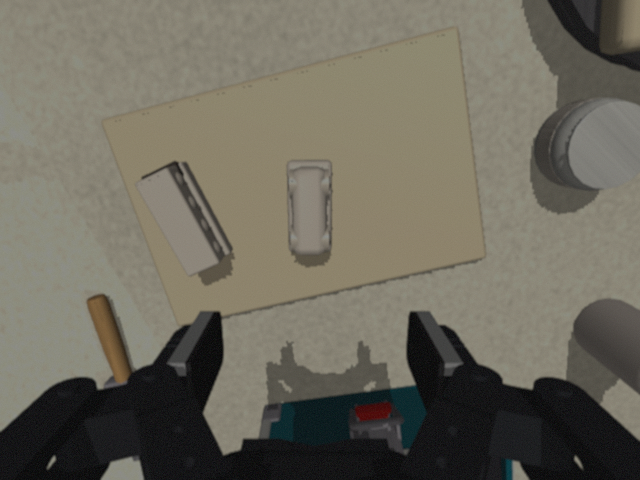

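The wrist view shows the scroll at (310,208), with volutes and about 80 mm long, and the moulding at (185,218), about 90 mm long. Both are white marble on the pad, and the shaft is absent.

drive_tool(
  rows=[
    [0.05,-0.05,0.5,0],
    [0.1,-0.1,1.5,0],
    [0.2,-0.12,2.8,0],
    [0.2,-0.12,4.1,0],
    [0.2,-0.12,5.4,0],
    [0.2,-0.12,6.6,0],
    [0.2,-0.12,7.5,0],
    [0.2,-0.12,7.8,0],
  ],
)

```text
clock: 11.68
position: [0.4784, 0.3036, 0.0596]
ee_rot: [-0.001, 0.755, 0.656, -0.003]
contact_force: [-0.5, -0.8, 0.5]
width: 0.0695
gripper_force: 0.0
```

drive_tool(
  rows=[
    [0,0,0.1,0],
    [0,0,0.2,0],
    [0,0,0.3,0],
    [0,0,0.3,0],
    [0,0,0.3,0],
    [0,0,0.3,0],
    [0,0,0.3,0],
    [0,0,0.3,0],
  ],
)

```text
clock: 12.35
position: [0.4808, 0.305, 0.0561]
ee_rot: [0.0, 0.755, 0.656, 0.0]
contact_force: [0.3, 0.3, 0.4]
width: 0.0701
gripper_force: 0.0
```

drive_tool(
  rows=[
    [0,0,0,0],
    [0,0,0,0],
    [0,0,0,0],
    [0,0,0,0],
    [0,0,0,0],
    [0,0,0,0],
    [0,0,0,0],
    [0,0,0,0],
  ],
  grip=10,
  newtons=50,
)

```text
clock: 13.02
position: [0.4806, 0.305, 0.0558]
ee_rot: [-0.0, 0.755, 0.656, 0.0]
contact_force: [-1.1, 0.4, 4.3]
width: 0.0293
gripper_force: 51.2
```

drive_tool(
  rows=[
    [0,0,-0.2,0],
    [0,0,-0.8,0],
    [0,0,-1.8,0],
    [0,0,-3,0],
    [0,0,-4.2,0],
    [0,0,-5.4,0],
    [0,0,-6.5,0],
    [0,0,-7,0],
  ],
)

```text
clock: 13.68
position: [0.4818, 0.3053, 0.234]
ee_rot: [0.001, 0.755, 0.656, 0.003]
contact_force: [1.2, 0.8, -3.6]
width: 0.0291
gripper_force: 50.5
```

```bash
python3 - <<'E'
from h import *
plan(.5785,.0125,.22,1)
E
```

```text
at [0.4818 0.3053 0.234 ] yang -8.03 w 29.1 F [ 1.2  0.8 -3.6] -> shift [-11.058   5.462   0.557] turn -1.505
```

drive_tool(
  rows=[
    [-0.5,0.2,0,0],
    [-1.8,0.9,0,-0.2],
    [-3.3,1.6,0,-0.4],
    [-4.8,2.4,0,-0.6],
    [-6.3,3.1,0,-0.9],
    [-7.8,3.9,0.2,-1.2],
    [-9.3,4.6,0.3,-1.5],
    [-10.6,5.2,0.4,-1.5],
  ],
)

```text
clock: 14.35
position: [0.5714, 0.0207, 0.2182]
ee_rot: [-0.001, 0.701, 0.713, -0.002]
contact_force: [0.8, 0.3, -2.8]
width: 0.029
gripper_force: 50.4
```

drive_tool(
  rows=[
    [-0.3,0.2,0,0],
    [-0.3,0.2,0,0],
    [-0.3,0.2,0,0],
    [-0.3,0.2,0,0],
    [-0.3,0.2,0,0],
    [-0.3,0.2,0,0],
    [-0.3,0.2,0,0],
    [-0.3,0.2,0,0],
  ],
)

```text
clock: 15.02
position: [0.5772, 0.0178, 0.2207]
ee_rot: [0.0, 0.701, 0.714, 0.0]
contact_force: [0.5, -0.2, -3.7]
width: 0.0289
gripper_force: 50.4
```

```bash
python3 - <<'E'
from h import *
plan(.5785,.0125,.1158,1)
im,W=cloud('top'); X,Y,Z=W[...,0],W[...,1],W[...,2]
k=(abs(X-.38)<.1)&(abs(Y-.31)<.11)&(Z>.04)&(Z<.075); print('moulding',rect(W[k]))
E
```

```text
at [0.5772 0.0178 0.2207] yang 1.05 w 28.9 F [ 0.5 -0.2 -3.7] -> shift [-0.214  0.046  4.197] turn 0.009
moulding (array([371.3, 312.1]), array([35. , 90.1]), 17.2)
```

drive_tool(
  rows=[
    [-0.1,0.02,0.3,0],
    [-0.2,0.05,0.8,0],
    [-0.21,0.05,1.4,0],
    [-0.21,0.05,2.1,0],
    [-0.21,0.05,2.8,0],
    [-0.21,0.05,3.3,0],
    [-0.21,0.05,3.6,0],
    [-0.21,0.05,3.8,0],
  ],
)

```text
clock: 15.73
position: [0.5782, 0.0116, 0.1242]
ee_rot: [-0.001, 0.701, 0.713, -0.001]
contact_force: [0.5, -0.6, -3.6]
width: 0.0289
gripper_force: 50.4
```

drive_tool(
  rows=[
    [0,0,0.1,0],
    [0,0,0.2,0],
    [0,0,0.3,0],
    [0,0,0.36,0],
    [0,0,0.38,0],
    [0,0,0.38,0],
    [0,0,0.38,0],
    [0,0,0.38,0],
  ],
)

```text
clock: 16.4
position: [0.5789, 0.0117, 0.1163]
ee_rot: [0.0, 0.701, 0.713, 0.0]
contact_force: [-0.2, 0.2, -2.9]
width: 0.0293
gripper_force: 50.4
```

drive_tool(
  rows=[
    [0,0,0.02,0],
    [0,0,0.02,0],
    [0,0,0.02,0],
    [0,0,0.02,0],
    [0,0,0.02,0],
    [0,0,0.02,0],
    [0,0,0.02,0],
    [0,0,0.02,0],
  ],
  grip=46,
)

```text
clock: 17.07
position: [0.5788, 0.0117, 0.1156]
ee_rot: [0.0, 0.701, 0.713, 0.0]
contact_force: [0.4, 0.7, 0.3]
width: 0.0461
gripper_force: 0.0
```

drive_tool(
  rows=[
    [0,0,-0.2,0],
    [0,0,-0.8,0],
    [0,0,-1.7,0],
    [0,0,-2.7,0],
    [0,0,-3.7,0],
    [0,0,-4.6,0],
    [0,0,-5.2,0],
    [0,0,-5.5,0],
  ],
)

```text
clock: 17.73
position: [0.5798, 0.0116, 0.2562]
ee_rot: [0.002, 0.701, 0.713, 0.002]
contact_force: [-0.0, -1.2, -0.0]
width: 0.0461
gripper_force: 0.0
```

```bash
python3 - <<'E'
from h import *
plan(.370,.3125,.25,16.7)
E
```

```text
at [0.5798 0.0116 0.2562] yang 0.97 w 46.1 F [-0.  -1.2 -0. ] -> shift [12.176 -8.188  0.201] turn -2.621
```

drive_tool(
  rows=[
    [0.8,-0.5,0,-0.3],
    [2.2,-1.5,0,-0.7],
    [3.6,-2.4,0,-1.1],
    [5,-3.4,0,-1.5],
    [6.4,-4.3,0,-1.9],
    [7.8,-5.3,0,-2.3],
    [9.2,-6.2,0,-2.6],
    [10.6,-7.1,0,-2.6],
  ],
  grip=70,
)

```text
clock: 18.4
position: [0.3971, 0.2715, 0.2528]
ee_rot: [-0.0, 0.598, 0.802, -0.0]
contact_force: [0.3, 0.6, -0.1]
width: 0.0701
gripper_force: 0.0
```

```bash
python3 - <<'E'
from h import *
im,W=cloud('top'); X,Y,Z=W[...,0],W[...,1],W[...,2]
k=(abs(X-.39)<.1)&(abs(Y-.31)<.11)&(Z>.04)&(Z<.075); print('moulding',rect(W[k]),k.sum())
plan(.370,.3125,.25,16.7)
E
```

```text
moulding (array([360. , 310.4]), array([10.3, 85.4]), 17.7) 43
at [0.392  0.2779 0.2529] yang 16.84 w 69.9 F [-2.8  3.9 -0.6] -> shift [ 1.579 -0.439  0.129] turn 0.023
```

drive_tool(
  rows=[
    [0.5,-0.1,0.1,0],
    [1,-0.3,0.3,0],
    [1.4,-0.4,0.6,0],
    [1.5,-0.4,1,0],
    [1.5,-0.4,1.4,0],
    [1.5,-0.4,1.8,0],
    [1.5,-0.4,2,0],
    [1.5,-0.4,2,0],
  ],
)

```text
clock: 19.12
position: [0.3782, 0.3024, 0.2012]
ee_rot: [-0.001, 0.598, 0.801, -0.002]
contact_force: [0.0, -0.5, 0.2]
width: 0.0699
gripper_force: 0.0
```

drive_tool(
  rows=[
    [0,0,0,0],
    [0,0,0,0],
    [0,0,0,0],
    [0,0,0,0],
    [0,0,0,0],
    [0,0,0,0],
    [0,0,0,0],
    [0,0,0,0],
  ],
)

```text
clock: 19.78
position: [0.3786, 0.3036, 0.2032]
ee_rot: [0.0, 0.598, 0.802, 0.0]
contact_force: [-0.2, 0.2, -0.2]
width: 0.0699
gripper_force: 0.0
```

```bash
python3 - <<'E'
from h import *
im,W=cloud('wrist'); X,Y,Z=W[...,0],W[...,1],W[...,2]
k=(abs(X-.39)<.1)&(abs(Y-.31)<.11)&(Z>.046)&(Z<.06); print('moulding',rect(W[k]),k.sum())
plan(.370,.3125,.0558,16.7)
E
```

```text
moulding (array([368.4, 312.9]), array([32.1, 90. ]), 16.4) 5729
at [0.3786 0.3036 0.2031] yang 16.57 w 70.1 F [-0.  -0.  -0.7] -> shift [ 0.438 -0.231  5.894] turn -0.022
```

drive_tool(
  rows=[
    [0.1,-0.1,0.5,0],
    [0.3,-0.2,1.2,0],
    [0.4,-0.24,2,0],
    [0.42,-0.24,3,0],
    [0.42,-0.24,4,0],
    [0.42,-0.24,4.9,0],
    [0.42,-0.24,5.4,0],
    [0.42,-0.24,5.6,0],
  ],
)

```text
clock: 20.5
position: [0.3686, 0.3112, 0.061]
ee_rot: [-0.001, 0.598, 0.802, -0.002]
contact_force: [0.2, 0.1, 0.5]
width: 0.0699
gripper_force: 0.0
```

drive_tool(
  rows=[
    [0,0,0.1,0],
    [0,0,0.2,0],
    [0,0,0.3,0],
    [0,0,0.3,0],
    [0,0,0.3,0],
    [0,0,0.3,0],
    [0,0,0.3,0],
    [0,0,0.3,0],
  ],
)

```text
clock: 21.17
position: [0.3701, 0.312, 0.0559]
ee_rot: [0.0, 0.598, 0.802, 0.0]
contact_force: [0.5, 0.7, -0.7]
width: 0.0696
gripper_force: 0.0
```

drive_tool(
  rows=[
    [0,0,0,0],
    [0,0,0,0],
    [0,0,0,0],
    [0,0,0,0],
    [0,0,0,0],
    [0,0,0,0],
    [0,0,0,0],
    [0,0,0,0],
  ],
  grip=10,
)

```text
clock: 21.83
position: [0.3699, 0.312, 0.0558]
ee_rot: [-0.0, 0.598, 0.802, 0.0]
contact_force: [-1.8, -1.4, 5.4]
width: 0.0312
gripper_force: 52.7
```

drive_tool(
  rows=[
    [0,0,-0.2,0],
    [0,0,-0.8,0],
    [0,0,-1.8,0],
    [0,0,-3,0],
    [0,0,-4.2,0],
    [0,0,-5.4,0],
    [0,0,-6.5,0],
    [0,0,-7,0],
  ],
)

```text
clock: 22.5
position: [0.3709, 0.3126, 0.2336]
ee_rot: [0.001, 0.598, 0.802, 0.002]
contact_force: [0.7, -0.1, -4.8]
width: 0.0309
gripper_force: 51.7
```

```bash
python3 - <<'E'
from h import *
plan(.450,.0125,.22,1)
E
```

```text
at [0.3709 0.3126 0.2336] yang 16.58 w 30.9 F [ 0.7 -0.1 -4.8] -> shift [-12.407  -0.396   0.528] turn 2.596
```

drive_tool(
  rows=[
    [-0.6,0,0,0.2],
    [-1.9,-0.1,0,0.6],
    [-3.5,-0.1,0,1],
    [-5.1,-0.2,0,1.4],
    [-6.7,-0.2,0,1.8],
    [-8.3,-0.3,0.2,2.2],
    [-9.9,-0.3,0.3,2.6],
    [-11.4,-0.4,0.4,2.6],
  ],
)

```text
clock: 23.17
position: [0.4413, 0.0338, 0.2197]
ee_rot: [-0.0, 0.702, 0.713, -0.0]
contact_force: [1.4, 0.3, -4.4]
width: 0.0308
gripper_force: 51.5
```

drive_tool(
  rows=[
    [-0.6,0.2,0,0],
    [-0.8,0.2,0,0],
    [-0.8,0.2,0,0],
    [-0.8,0.2,0,0],
    [-0.8,0.2,0,0],
    [-0.8,0.2,0,0],
    [-0.8,0.2,0,0],
    [-0.8,0.2,0,0],
  ],
)

```text
clock: 23.83
position: [0.4467, 0.0169, 0.2206]
ee_rot: [-0.0, 0.701, 0.714, 0.0]
contact_force: [-0.5, -0.1, -3.4]
width: 0.0305
gripper_force: 51.5
```

```bash
python3 - <<'E'
from h import *
plan(.4495,.0125,.1156,1)
E
```

```text
at [0.4467 0.0169 0.2206] yang 1.06 w 30.5 F [-0.5 -0.1 -3.4] -> shift [-0.179  0.108  4.2  ] turn 0.01
```

drive_tool(
  rows=[
    [-0.1,0.05,0.3,0],
    [-0.18,0.11,0.8,0],
    [-0.18,0.11,1.4,0],
    [-0.18,0.11,2.1,0],
    [-0.18,0.11,2.8,0],
    [-0.18,0.11,3.3,0],
    [-0.18,0.11,3.6,0],
    [-0.18,0.11,3.8,0],
  ],
)

```text
clock: 24.5
position: [0.4493, 0.0117, 0.1244]
ee_rot: [-0.001, 0.701, 0.713, -0.0]
contact_force: [0.4, 0.3, -4.4]
width: 0.031
gripper_force: 51.5
```

drive_tool(
  rows=[
    [0,0,0.1,0],
    [0,0,0.2,0],
    [0,0,0.3,0],
    [0,0,0.38,0],
    [0,0,0.4,0],
    [0,0,0.4,0],
    [0,0,0.4,0],
    [0,0,0.4,0],
  ],
)

```text
clock: 25.17
position: [0.45, 0.0115, 0.1158]
ee_rot: [0.0, 0.701, 0.713, 0.0]
contact_force: [-0.6, -0.1, -3.0]
width: 0.0314
gripper_force: 51.5
```

drive_tool(
  rows=[
    [0,0,0,0],
    [0,0,0,0],
    [0,0,0,0],
    [0,0,0,0],
    [0,0,0,0],
    [0,0,0,0],
    [0,0,0,0],
    [0,0,0,0],
  ],
  grip=46,
)

```text
clock: 25.83
position: [0.4498, 0.0116, 0.1156]
ee_rot: [0.0, 0.701, 0.713, 0.0]
contact_force: [-0.8, -1.1, -0.2]
width: 0.0458
gripper_force: 0.0
```

drive_tool(
  rows=[
    [0,0,-0.2,0],
    [0,0,-0.8,0],
    [0,0,-1.7,0],
    [0,0,-2.7,0],
    [0,0,-3.7,0],
    [0,0,-4.6,0],
    [0,0,-5.4,0],
    [0,0,-6,0],
  ],
)

```text
clock: 26.5
position: [0.4502, 0.0115, 0.2679]
ee_rot: [0.001, 0.701, 0.713, 0.001]
contact_force: [-0.6, -0.2, -0.8]
width: 0.046
gripper_force: 0.0
```

drive_tool(
  rows=[
    [-1,1,0,0],
    [-2.3,1,0,0],
    [-3.6,1,0,0],
    [-4.9,1.1,0,0],
    [-6.2,1.1,0,0],
    [-7.5,1.1,0,0],
    [-8.8,1.1,0,0],
    [-10,1.1,0,0],
  ],
  grip=70,
)

```text
clock: 27.17
position: [0.4812, -0.2398, 0.2659]
ee_rot: [0.0, 0.701, 0.713, 0.0]
contact_force: [0.5, 0.7, 0.0]
width: 0.0698
gripper_force: 0.0
```

```bash
python3 - <<'E'
from h import *
plan(.4818,-.2931,.19,.97)
im,W=cloud('top','top2'); X,Y,Z=W[...,0],W[...,1],W[...,2]
k=(abs(X-.513)<.1)&(abs(Y-.012)<.065)&(Z>.103)&(Z<.13)
n,l,st,c=cv2.connectedComponentsWithStats(k.astype(np.uint8))
for i in range(1,n):
    if st[i,4]>40: print('frag',c[i].round(),st[i,4],rect(W[l==i]),np.median(W[l==i],0).round(4))
g=im[225:335,200:470]; cv2.imwrite('pics/c2.png',cv2.resize(g,None,fx=2.9,fy=2.9,interpolation=cv2.INTER_CUBIC)[...,::-1])
E
```

```text
at [ 0.4812 -0.2398  0.2659] yang 0.94 w 69.8 F [0.5 0.7 0. ] -> shift [-2.13  -0.012  3.035] turn -0.005
frag [337. 243.] 277 (array([580.9,  12.7]), array([34., 75.]), 2.4) [0.5799 0.0116 0.1136]
frag [337. 286.] 351 (array([452.8,  13.7]), array([88.3, 35.3]), 89.8) [0.4524 0.0138 0.1141]
```

View pics/c2.png

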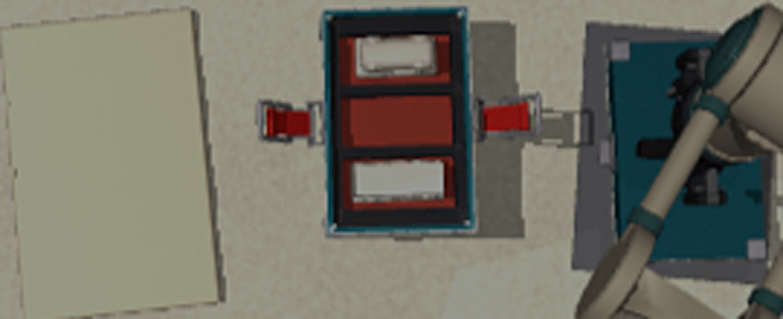

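Both fragments sit centred in the outer pockets at (397,55) and (399,180) in the crop, with tops at 114 mm, which matches 72 + 42. Next I fetch the lid.

drive_tool(
  rows=[
    [-0.4,0,0.2,0],
    [-1,0,0.7,0],
    [-1.6,0,1.4,0],
    [-2.1,0,2.2,0],
    [-2.13,0,3,0],
    [-2.13,0,3.8,0],
    [-2.13,0,4.4,0],
    [-2.13,0,4.5,0],
  ],
)

```text
clock: 27.88
position: [0.4803, -0.2894, 0.1492]
ee_rot: [-0.004, 0.701, 0.713, -0.0]
contact_force: [-0.7, 0.5, -0.0]
width: 0.0704
gripper_force: 0.0
```

drive_tool(
  rows=[
    [0,0,0.5,0],
    [0,0,1,0],
    [0,0,1.5,0],
    [0,0,2,0],
    [0,0,2.4,0],
    [0,0,2.4,0],
    [0,0,2.4,0],
    [0,0,2.4,0],
  ],
)

```text
clock: 28.55
position: [0.4829, -0.2914, 0.0937]
ee_rot: [0.001, 0.701, 0.713, 0.0]
contact_force: [-0.1, -0.3, 0.2]
width: 0.0699
gripper_force: 0.0
```

```bash
python3 - <<'E'
from h import *
plan(.4818,-.2931,.0837,.97)
E
```

```text
at [ 0.4829 -0.2914  0.0937] yang 0.99 w 69.9 F [-0.1 -0.3  0.2] -> shift [-0.066 -0.045  0.399] turn 0.003
```

drive_tool(
  rows=[
    [-0.06,-0.04,0.1,0],
    [-0.06,-0.04,0.2,0],
    [-0.06,-0.04,0.3,0],
    [-0.06,-0.04,0.4,0],
    [-0.06,-0.04,0.4,0],
    [-0.06,-0.04,0.4,0],
    [-0.06,-0.04,0.4,0],
    [-0.06,-0.04,0.4,0],
  ],
)

```text
clock: 29.22
position: [0.4815, -0.2927, 0.0831]
ee_rot: [0.0, 0.701, 0.713, 0.0]
contact_force: [0.2, 0.2, -0.7]
width: 0.0699
gripper_force: 0.0
```

drive_tool(
  rows=[
    [0,0,0,0],
    [0,0,0,0],
    [0,0,0,0],
    [0,0,0,0],
    [0,0,0,0],
    [0,0,0,0],
    [0,0,0,0],
    [0,0,0,0],
  ],
  grip=5,
  newtons=60,
)

```text
clock: 29.88
position: [0.4818, -0.2927, 0.0833]
ee_rot: [0.0, 0.701, 0.713, 0.0]
contact_force: [0.4, 0.7, 1.2]
width: 0.0184
gripper_force: 59.7
```

drive_tool(
  rows=[
    [0,0,0,0],
    [0,0,-0.4,0],
    [0,0,-1.3,0],
    [0,0,-2.4,0],
    [0,0,-3.7,0],
    [0,0,-5,0],
    [0,0,-6.4,0],
    [0,0,-7.4,0],
  ],
)

```text
clock: 30.55
position: [0.4807, -0.2925, 0.2702]
ee_rot: [-0.0, 0.701, 0.713, -0.0]
contact_force: [-0.1, -0.1, -5.1]
width: 0.0188
gripper_force: 59.6
```

```bash
python3 - <<'E'
from h import *
plan(.5121,.0149,.27,.97)
E
```

```text
at [ 0.4807 -0.2925  0.2702] yang 0.97 w 18.8 F [-0.1 -0.1 -5.1] -> shift [1.2274e+01 1.4650e+00 2.0000e-03] turn 0.001
```

drive_tool(
  rows=[
    [0.3,0,0,0],
    [1,0.1,0,0],
    [2,0.2,0,0],
    [3,0.3,0,0],
    [4,0.4,0,0],
    [5,0.6,0,0],
    [6,0.7,0,0],
    [7,0.8,0,0],
  ],
)

```text
clock: 31.22
position: [0.4963, -0.1151, 0.265]
ee_rot: [-0.003, 0.701, 0.713, -0.001]
contact_force: [-0.6, -0.0, -6.2]
width: 0.0186
gripper_force: 59.6
```

drive_tool(
  rows=[
    [1,0.1,0,0],
    [2,0.2,0,0],
    [3,0.4,0,0],
    [4,0.5,0,0],
    [4.8,0.6,0,0],
    [5.2,0.65,0,0],
    [5.3,0.65,0,0],
    [5.3,0.65,0,0],
  ],
)

```text
clock: 31.88
position: [0.5113, 0.0156, 0.2666]
ee_rot: [-0.001, 0.701, 0.714, -0.001]
contact_force: [0.0, -0.6, -6.6]
width: 0.019
gripper_force: 59.6
```

drive_tool(
  rows=[
    [0,0,0.2,0],
    [0,0,0.6,0],
    [0,0,1.1,0],
    [0,0,1.6,0],
    [0,0,2.1,0],
    [0,0,2.5,0],
    [0,0,2.5,0],
    [0,0,2.5,0],
  ],
)

```text
clock: 32.55
position: [0.5119, 0.0148, 0.2047]
ee_rot: [-0.001, 0.701, 0.713, -0.001]
contact_force: [1.0, -0.1, -5.8]
width: 0.0189
gripper_force: 59.6
```

```bash
python3 - <<'E'
from h import *
plan(.5121,.0153,.1717,.97)
im,W=cloud('top'); X,Y,Z=W[...,0],W[...,1],W[...,2]
g=im.astype(int); teal=(g[...,0]<60)&(g[...,2]>g[...,0]+25)
k=teal&(abs(X-.51)<.14)&(abs(Y-.012)<.12)&(Z>.16)&(Z<.2); print('lid',rect(W[k]))
E
```

```text
at [0.5119 0.0148 0.2047] yang 0.91 w 18.9 F [ 1.  -0.1 -5.8] -> shift [0.022 0.011 1.319] turn -0.01
lid (array([513. ,  13.4]), array([227.8, 146.6]), 0.8)
```

drive_tool(
  rows=[
    [0.02,0,0.15,0],
    [0.02,0,0.3,0],
    [0.02,0,0.45,0],
    [0.02,0,0.6,0],
    [0.02,0,0.75,0],
    [0.02,0,0.85,0],
    [0.02,0,0.9,0],
    [0.02,0,0.9,0],
  ],
)

```text
clock: 33.27
position: [0.5122, 0.0159, 0.1827]
ee_rot: [-0.0, 0.701, 0.713, -0.0]
contact_force: [0.0, -0.2, -5.8]
width: 0.0187
gripper_force: 59.6
```

drive_tool(
  rows=[
    [0,0,0.08,0],
    [0,0,0.16,0],
    [0,0,0.24,0],
    [0,0,0.32,0],
    [0,0,0.4,0],
    [0,0,0.42,0],
    [0,0,0.42,0],
    [0,0,0.42,0],
  ],
)

```text
clock: 33.93
position: [0.5125, 0.0159, 0.1726]
ee_rot: [0.0, 0.701, 0.713, 0.0]
contact_force: [-0.7, 0.4, -5.7]
width: 0.0188
gripper_force: 59.6
```

drive_tool(
  rows=[
    [0,0,0.04,0],
    [0,0,0.08,0],
    [0,0,0.08,0],
    [0,0,0.08,0],
    [0,0,0.08,0],
    [0,0,0.08,0],
    [0,0,0.08,0],
    [0,0,0.08,0],
  ],
)

```text
clock: 34.6
position: [0.5127, 0.0159, 0.1712]
ee_rot: [0.0, 0.701, 0.713, 0.0]
contact_force: [-2.3, 0.1, 5.0]
width: 0.0189
gripper_force: 61.0
```

drive_tool(
  rows=[
    [0,0,0,0],
    [0,0,0,0],
    [0,0,0,0],
    [0,0,0,0],
    [0,0,0,0],
    [0,0,0,0],
    [0,0,0,0],
    [0,0,0,0],
  ],
  grip=60,
)

```text
clock: 35.27
position: [0.5125, 0.0158, 0.1705]
ee_rot: [-0.0, 0.701, 0.713, 0.0]
contact_force: [-1.1, 0.6, -0.1]
width: 0.0601
gripper_force: 0.0
```

drive_tool(
  rows=[
    [0,0,-0.2,0],
    [0,0,-0.6,0],
    [0,0,-1.2,0],
    [0,0,-1.9,0],
    [0,0,-2.6,0],
    [0,0,-3.2,0],
    [0,0,-3.6,0],
    [0,0,-3.6,0],
  ],
)

```text
clock: 35.93
position: [0.5139, 0.0157, 0.2636]
ee_rot: [0.002, 0.701, 0.713, 0.002]
contact_force: [0.4, 0.4, 0.7]
width: 0.0598
gripper_force: 0.0
```

```bash
python3 - <<'E'
from h import *
plan(.512,.225,.25,90.9)
im,W=cloud('side','s3'); X,Y,Z=W[...,0],W[...,1],W[...,2]
im2,W2=cloud('wrist','w3')
for s in(1,-1):
  for V in(W,W2):
    b=(abs(V[...,0]-.513)<.03)&((V[...,1]-.0115)*s>.078)&((V[...,1]-.0115)*s<.16)&(V[...,2]>.06)
    q=V[b]
    if len(q)>5:
      t=q[q[:,2]>.117]; print(s,len(q),q.min(0).round(4),q.max(0).round(4),'top part',len(t),t.mean(0).round(4) if len(t) else '')
E
```

```text
at [0.5139 0.0157 0.2636] yang 0.97 w 59.8 F [0.4 0.4 0.7] -> shift [8.371 0.063 0.54 ] turn -14.988
1 562 [0.483  0.0895 0.0623] [0.541  0.163  0.1414] top part 181 [0.5117 0.1107 0.1272]
1 6241 [0.4882 0.0895 0.0618] [0.5338 0.1564 0.1302] top part 1070 [0.51   0.1516 0.126 ]
-1 32 [ 0.4925 -0.1269  0.1073] [ 0.5298 -0.1103  0.1292] top part 17 [ 0.5123 -0.1219  0.1228]
-1 2369 [ 0.4922 -0.1308  0.0781] [ 0.5343 -0.0964  0.1305] top part 577 [ 0.5137 -0.1258  0.1254]
```

View pics/w3.png

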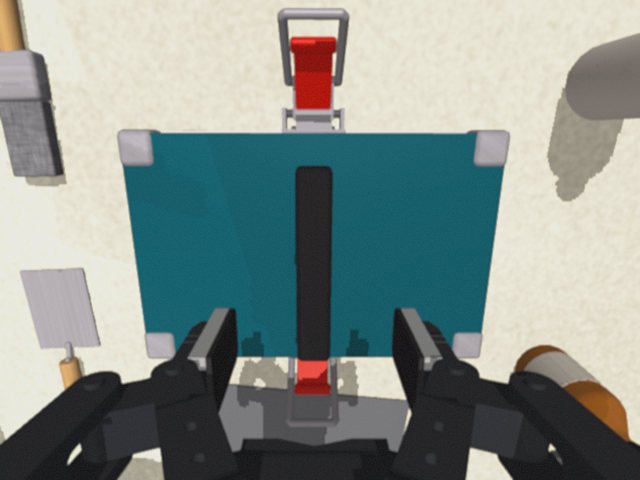

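The wrist view shows the lid seated home, handle at (313,262). The left bail still leans out at (313,15), at y = 0.152 and z = 0.126, and the right bail at (312,420).

drive_tool(
  rows=[
    [0.5,0,0,-1],
    [1.5,0,0,-2],
    [2.7,0,0,-3],
    [4,0,0,-4.1],
    [5.3,0,0,-5.2],
    [6.6,0,0,-6.3],
    [7.8,0,0,-7.4],
    [8.8,0,0,-8.5],
  ],
  grip=85,
)

```text
clock: 36.7
position: [0.5077, 0.2378, 0.2591]
ee_rot: [-0.001, 0.323, 0.947, -0.001]
contact_force: [-0.5, -0.9, -0.3]
width: 0.0852
gripper_force: 0.0
```

drive_tool(
  rows=[
    [0,0,0,-1],
    [0,0,0,-2],
    [0,0,0,-3],
    [0,0,0,-4.1],
    [0,0,0,-5.2],
    [0,0,0,-6.3],
    [0,0,0,-6.5],
    [0,0,0,-6.5],
  ],
)

```text
clock: 37.37
position: [0.5082, 0.2356, 0.2594]
ee_rot: [-0.001, -0.008, 1.0, -0.0]
contact_force: [-0.4, -0.5, -0.6]
width: 0.0849
gripper_force: 0.0
```

```bash
python3 - <<'E'
from h import *
from scipy.spatial.transform import Rotation as Ro
print(manip.finger_overhang)
s=get_state(); q=s['ee_rot']; R=Ro.from_quat([q[1],q[2],q[3],q[0]]).as_matrix()
im,W=cloud('wrist','w4')
T=(W-s['position'])@R
b=(abs(T[...,0])<.03)&(abs(T[...,1])<.075)&(T[...,2]<.05)&(T[...,2]>-.06)
for sg in(1,-1):
    t=T[b&(T[...,1]*sg>0)]; m=t[:,2]>t[:,2].max()-.01
    print(sg,len(t),'tip z',np.percentile(t[:,2],[50,90,98,100]).round(4),'y at tip',np.percentile(t[m][:,1],[2,50,98]).round(4),'x',np.percentile(t[m][:,0],[2,98]).round(4))
plan(.5115,.230,.130,90.9)
E
```

```text
0.022
1 21807 tip z [-0.0445 -0.013   0.0025  0.0106] y at tip [0.0418 0.0423 0.0531] x [-0.0099  0.0115]
-1 21242 tip z [-0.0443 -0.0126  0.0024  0.0106] y at tip [-0.0535 -0.0429 -0.0425] x [-0.0101  0.0115]
at [0.5083 0.2357 0.2597] yang 90.83 w 85.1 F [-0.6  1.  -0.1] -> shift [-0.133 -0.227  5.186] turn -0.011
```

View pics/w4.png

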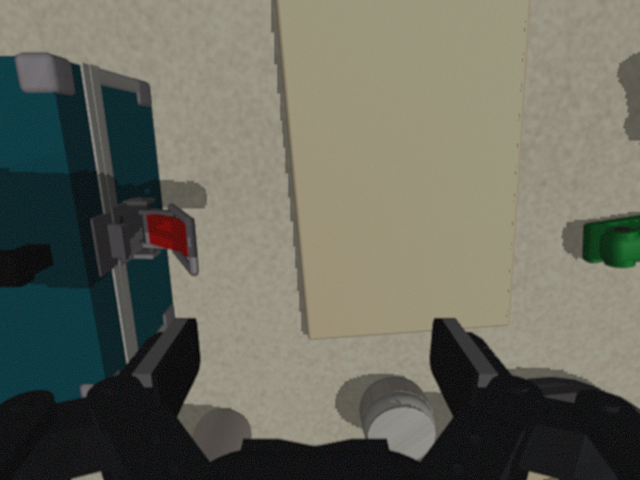

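In the wrist view the left latch is at (165,232), with the open fingers above and outside it. The tips are 10.6 mm ahead of the TCP and the finger backs at ±54–57 mm.

drive_tool(
  rows=[
    [-0.1,-0.1,0.4,0],
    [-0.13,-0.25,1.2,0],
    [-0.13,-0.25,2.2,0],
    [-0.13,-0.25,3.2,0],
    [-0.13,-0.25,4.2,0],
    [-0.13,-0.25,4.9,0],
    [-0.13,-0.25,5.2,0],
    [-0.13,-0.25,5.2,0],
  ],
)

```text
clock: 38.08
position: [0.5106, 0.229, 0.1281]
ee_rot: [-0.002, -0.008, 1.0, -0.001]
contact_force: [-0.5, 0.3, 0.3]
width: 0.0848
gripper_force: 0.0
```

```bash
python3 - <<'E'
from h import *
plan(.5115,.167,.128,90.9)
E
```

```text
at [0.5106 0.229  0.1281] yang 90.91 w 84.8 F [-0.5  0.3  0.3] -> shift [ 0.005 -2.479  0.007] turn 0.002
```

drive_tool(
  rows=[
    [0,-0.2,0,0],
    [0,-0.5,0,0],
    [0,-0.9,0,0],
    [0,-1.3,0,0],
    [0,-1.7,0,0],
    [0,-2.1,0,0],
    [0,-2.4,0,0],
    [0,-2.5,0,0],
  ],
)

```text
clock: 38.75
position: [0.5134, 0.1654, 0.1309]
ee_rot: [0.0, -0.008, 1.0, -0.0]
contact_force: [0.5, 0.3, 1.6]
width: 0.0848
gripper_force: 0.8
```

drive_tool(
  rows=[
    [0,0,0,0],
    [0,0,0,0],
    [0,0.4,0,0],
    [0,1,0,0],
    [0,1.6,0,0],
    [0,2,0,0],
    [0,2,0,0],
    [0,2,0,0],
  ],
)

```text
clock: 39.42
position: [0.5117, 0.218, 0.1301]
ee_rot: [-0.001, -0.009, 1.0, -0.0]
contact_force: [0.2, 0.8, 0.1]
width: 0.0849
gripper_force: 0.0
```

```bash
python3 - <<'E'
from h import *
for n in('wrist','side'):
    im,V=cloud(n,n+'5')
    b=(abs(V[...,0]-.513)<.025)&(V[...,1]>.086)&(V[...,1]<.17)&(V[...,2]>.06)
    q=V[b]; t=q[q[:,2]>.117]; print(n,len(q),q.min(0).round(4),q.max(0).round(4),'top',len(t),t.mean(0).round(4) if len(t) else '')
    if n=='side': cv2.imwrite('pics/c5.png',cv2.resize(im[190:290,300:420],None,fx=5,fy=5,interpolation=cv2.INTER_CUBIC)[...,::-1])
plan(.5115,.19,.13,90.9)
E
```

```text
wrist 24297 [0.488  0.0861 0.06  ] [0.538  0.17   0.1915] top 11808 [0.5053 0.1578 0.1661]
side 128 [0.4881 0.0862 0.0606] [0.536  0.1697 0.5118] top 36 [0.5102 0.1358 0.3159]
at [0.5119 0.217  0.1302] yang 91.0 w 85.3 F [ 0.  -0.3 -0.2] -> shift [ 0.034 -1.08   0.01 ] turn 0.017
```

View pics/wrist5.png

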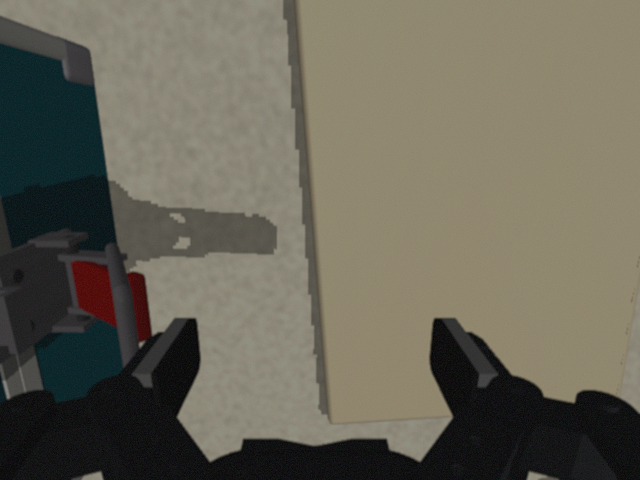

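```bash
python3 - <<'E'
from h import *
im,V=cloud('wrist')
for v in range(245,345,8):
    print(v,[ (u,*V[v,u].round(3)) for u in (116,122,128)])
im,V=cloud('side')
cv2.imwrite('pics/c6.png',cv2.resize(im[190:290,290:430],None,fx=5,fy=5,interpolation=cv2.INTER_CUBIC)[...,::-1])
E
```

```text
245 [(116, np.float64(0.489), np.float64(0.126), np.float64(0.077)), (122, np.float64(0.512), np.float64(0.09), np.float64(-0.0)), (128, np.float64(0.512), np.float64(0.093), np.float64(-0.001))]
253 [(116, np.float64(0.489), np.float64(0.132), np.float64(0.09)), (122, np.float64(0.491), np.float64(0.132), np.float64(0.086)), (128, np.float64(0.495), np.float64(0.128), np.float64(0.07))]
261 [(116, np.float64(0.489), np.float64(0.137), np.float64(0.1)), (122, np.float64(0.49), np.float64(0.139), np.float64(0.099)), (128, np.float64(0.523), np.float64(0.092), np.float64(-0.001))]
269 [(116, np.float64(0.49), np.float64(0.141), np.float64(0.108)), (122, np.float64(0.489), np.float64(0.144), np.float64(0.111)), (128, np.float64(0.491), np.float64(0.143), np.float64(0.104))]
277 [(116, np.float64(0.49), np.float64(0.145), np.float64(0.117)), (122, np.float64(0.489), np.float64(0.148), np.float64(0.119)), (128, np.float64(0.49), np.float64(0.149), np.float64(0.117))]
285 [(116, np.float64(0.49), np.float64(0.148), np.float64(0.123)), (122, np.float64(0.489), np.float64(0.151), np.float64(
[... 744 characters left out ...]
4(0.5), np.float64(0.151), np.float64(0.129)), (128, np.float64(0.499), np.float64(0.154), np.float64(0.13))]
325 [(116, np.float64(0.523), np.float64(0.128), np.float64(0.091)), (122, np.float64(0.502), np.float64(0.151), np.float64(0.129)), (128, np.float64(0.502), np.float64(0.153), np.float64(0.129))]
333 [(116, np.float64(0.566), np.float64(0.088), np.float64(0.019)), (122, np.float64(0.526), np.float64(0.131), np.float64(0.091)), (128, np.float64(0.506), np.float64(0.153), np.float64(0.128))]
341 [(116, np.float64(0.571), np.float64(0.089), np.float64(0.022)), (122, np.float64(0.528), np.float64(0.133), np.float64(0.096)), (128, np.float64(0.508), np.float64(0.153), np.float64(0.129))]
```

View pics/c6.png

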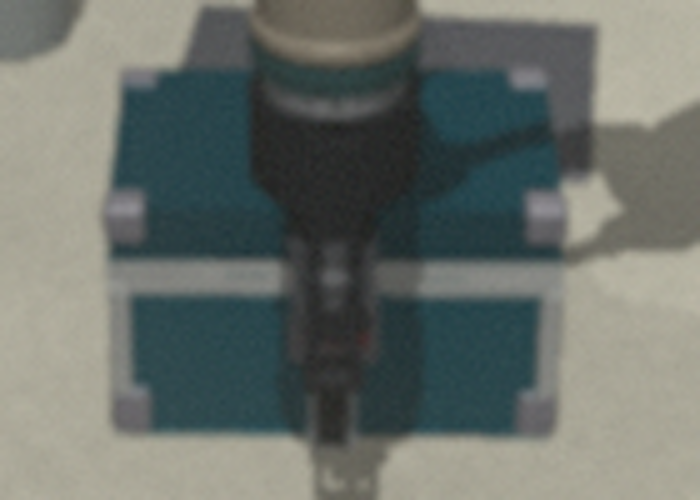

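The bail is back on its outer stop (bar y = 0.153, z = 0.127), so the push fell short. I'll repeat it further in and a little lower, and look before backing off.

drive_tool(
  rows=[
    [0.03,-0.2,0.1,0],
    [0.03,-0.5,0.1,0],
    [0.03,-0.8,0.1,0],
    [0.03,-1.1,0.1,0],
    [0.03,-1.4,0.1,0],
    [0.03,-1.7,0.1,0],
    [0.03,-2,0.1,0],
    [0.03,-2.2,0.1,0],
  ],
)

```text
clock: 40.28
position: [0.5124, 0.1609, 0.128]
ee_rot: [-0.0, -0.008, 1.0, -0.0]
contact_force: [0.9, -0.8, 0.3]
width: 0.0851
gripper_force: 0.0
```

drive_tool(
  rows=[
    [0,-0.1,0,0],
    [0,-0.2,0,0],
    [0,-0.25,0,0],
    [0,-0.25,0,0],
    [0,-0.25,0,0],
    [0,-0.25,0,0],
    [0,-0.25,0,0],
    [0,-0.25,0,0],
  ],
)

```text
clock: 40.95
position: [0.5125, 0.1561, 0.128]
ee_rot: [0.0, -0.009, 1.0, 0.0]
contact_force: [0.1, -0.7, 0.3]
width: 0.0849
gripper_force: 0.0
```

```bash
python3 - <<'E'
from h import *
plan(.5115,.156,.1275,90.9)
im,V=cloud('wrist')
# grey bits near latch
p=V[(abs(V[...,0]-.51)<.026)&(V[...,1]>.088)&(V[...,1]<.16)&(V[...,2]>.1)&(V[...,2]<.14)]
for a in np.arange(.486,.54,.006):
    k=p[abs(p[:,0]-a)<.003]
    if len(k): print(round(a,3),len(k),k[k[:,2].argmax()].round(4),np.percentile(k[:,1],[0,50,100]).round(4))
cv2.imwrite('pics/w7.png',im[...,::-1])
E
```

```text
at [0.5125 0.1561 0.128 ] yang 90.99 w 84.9 F [ 0.1 -0.7  0.3] -> shift [ 0.042 -0.004  0.022] turn 0.015
0.486 261 [0.4862 0.0881 0.1398] [0.088  0.0886 0.0907]
0.492 1793 [0.491  0.0883 0.1398] [0.088  0.0958 0.1438]
0.498 1077 [0.4996 0.0883 0.1399] [0.088  0.0953 0.1473]
0.504 2459 [0.5027 0.0882 0.14  ] [0.088  0.1021 0.147 ]
0.51 1583 [0.5111 0.1133 0.14  ] [0.088  0.0952 0.1473]
0.516 1167 [0.5148 0.088  0.1399] [0.088  0.1131 0.1473]
0.522 509 [0.5195 0.1139 0.14  ] [0.088  0.1136 0.147 ]
0.528 58 [0.5285 0.1088 0.1029] [0.1079 0.109  0.1106]
```

View pics/w7.png

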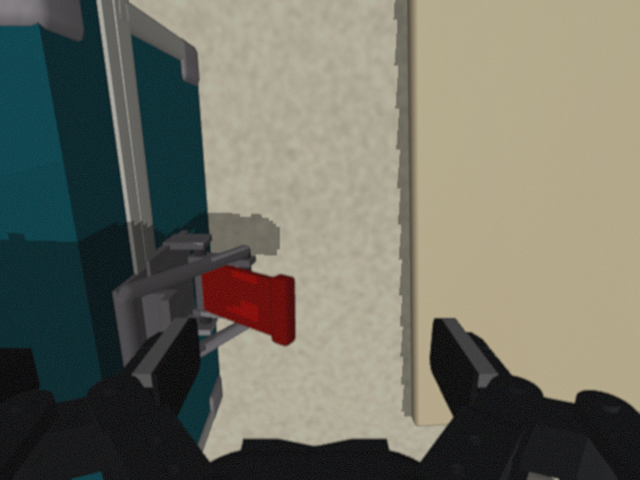

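The wrist view shows the bail now lying inward against the lid, with its bar at (120,320) and the red lever open at (255,300). I back out above the lever and press down.

drive_tool(
  rows=[
    [0,0.1,0,0],
    [0.02,0.3,0,0],
    [0.04,0.6,0,0],
    [0.04,0.9,0,0],
    [0.04,1.1,0,0],
    [0.04,1.16,0,0],
    [0.04,1.16,0,0],
    [0.04,1.16,0,0],
  ],
)

```text
clock: 41.67
position: [0.511, 0.185, 0.128]
ee_rot: [-0.0, -0.009, 1.0, -0.0]
contact_force: [-0.5, -0.2, -0.5]
width: 0.0851
gripper_force: 0.0
```

```bash
python3 - <<'E'
from h import *
plan(.5115,.185,.08,90.9)
im,V=cloud('wrist')
p=V[(abs(V[...,0]-.51)<.03)&(V[...,1]>.08)&(V[...,1]<.16)&(V[...,2]>.118)&(V[...,2]<.136)]
print(len(p),np.percentile(p,[5,50,95],axis=0).round(4))
g=im.astype(int); r=(g[...,0]>90)&(g[...,1]<50)&(g[...,2]<50); print('lever',np.nanpercentile(V[r],[2,50,98],axis=0).round(4))
E
```

```text
at [0.511 0.185 0.128] yang 91.01 w 85.1 F [-0.5 -0.2 -0.5] -> shift [-0.021 -0.002  1.921] turn 0.018
8218 [[0.4836 0.0872 0.1198]
 [0.5041 0.0904 0.1272]
 [0.5269 0.1423 0.135 ]]
lever [[0.4971 0.1039 0.0743]
 [0.5083 0.1251 0.089 ]
 [0.5215 0.1432 0.1033]]
```

drive_tool(
  rows=[
    [0.05,0,0.2,0],
    [0.06,0,0.5,0],
    [0.06,0,0.8,0],
    [0.06,0,1.1,0],
    [0.06,0,1.4,0],
    [0.06,0,1.7,0],
    [0.06,0,1.9,0],
    [0.06,0,2,0],
  ],
)

```text
clock: 42.38
position: [0.5094, 0.1849, 0.0771]
ee_rot: [-0.0, -0.008, 1.0, 0.0]
contact_force: [0.0, 1.0, 2.3]
width: 0.0852
gripper_force: 1.1
```

```bash
python3 - <<'E'
from h import *
plan(.5095,.185,.0506,90.9)
im,V=cloud('wrist','w8')
p=V[(abs(V[...,0]-.51)<.03)&(V[...,1]>.08)&(V[...,1]<.12)&(V[...,2]>.105)&(V[...,2]<.136)]
print(len(p),np.percentile(p,[5,50,95],axis=0).round(4))
E
```

```text
at [0.5094 0.1849 0.0771] yang 90.96 w 85.2 F [0.  1.  2.3] -> shift [-0.005  0.005  1.059] turn 0.011
1989 [[0.4966 0.1018 0.1062]
 [0.4985 0.1172 0.121 ]
 [0.5135 0.1197 0.1271]]
```

View pics/w8.png

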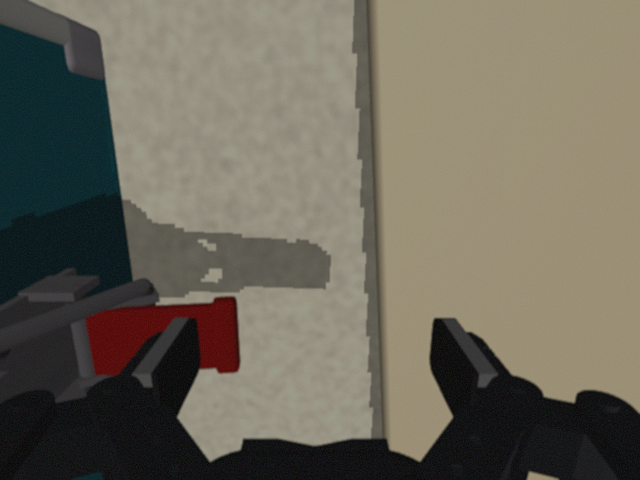

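The lever at (165,335) is about level under the finger and the bail legs run in to the lid. I continue down, then in.

drive_tool(
  rows=[
    [0,0,0.15,0],
    [0,0,0.3,0],
    [0,0,0.45,0],
    [0,0,0.6,0],
    [0,0,0.75,0],
    [0,0,0.9,0],
    [0,0,1.05,0],
    [0,0,1.1,0],
  ],
)

```text
clock: 43.1
position: [0.5094, 0.185, 0.0498]
ee_rot: [-0.0, -0.008, 1.0, 0.0]
contact_force: [0.5, 0.4, 2.2]
width: 0.0849
gripper_force: 0.9
```

drive_tool(
  rows=[
    [0,-0.05,0.05,0],
    [0,-0.1,0.1,0],
    [0,-0.2,0.1,0],
    [0,-0.3,0.1,0],
    [0,-0.4,0.1,0],
    [0,-0.5,0.1,0],
    [0,-0.55,0.1,0],
    [0,-0.55,0.1,0],
  ],
)

```text
clock: 43.77
position: [0.5099, 0.1749, 0.0485]
ee_rot: [0.0, -0.006, 1.0, 0.004]
contact_force: [-1.5, 16.8, 0.2]
width: 0.0848
gripper_force: 0.3
```

```bash
python3 - <<'E'
from h import *
plan(.5095,.170,.048,90.9)
im,V=cloud('wrist','w9')
g=im.astype(int); r=(g[...,0]>90)&(g[...,1]<50)&(g[...,2]<50)&(V[...,1]<.17); print(r.sum())
if r.sum(): print('lever',np.nanpercentile(V[r],[2,50,98],axis=0).round(4))
E
```

```text
at [0.5099 0.1749 0.0485] yang 90.74 w 84.8 F [-1.5 16.8  0.2] -> shift [ 0.019 -0.194  0.017] turn -0.027
7
lever [[0.496  0.126  0.0308]
 [0.4962 0.128  0.0319]
 [0.4966 0.1292 0.0333]]
```

```bash
python3 - <<'E'
from h import *
s=get_state(); print(s['moment'],s['contact_force'],s['position'],s['clock'])
im,V=cloud('wrist')
p=V[(abs(V[...,0]-.51)<.03)&(V[...,1]>.085)&(V[...,1]<.135)&(V[...,2]>.01)&(V[...,2]<.135)]
for z in np.arange(.02,.136,.008):
    k=p[abs(p[:,2]-z)<.004]
    if len(k): print(round(z,3),len(k),'y',np.percentile(k[:,1],[2,50,98]).round(4),'x',np.percentile(k[:,0],[2,50,98]).round(4))
E
```

```text
[ 1.62892618  0.1711438  -0.10661442] [-1.57213839 17.20214927  0.11317239] [0.50986005 0.17486901 0.04844033] 43.8167
0.02 672 y [0.0865 0.0873 0.088 ] x [0.4805 0.4919 0.5042]
0.028 1715 y [0.0866 0.1299 0.1339] x [0.481  0.4981 0.5228]
0.036 1405 y [0.0865 0.0878 0.132 ] x [0.4807 0.4972 0.5182]
0.044 1957 y [0.0866 0.1189 0.1323] x [0.4809 0.498  0.5187]
0.052 3005 y [0.0867 0.114  0.1322] x [0.481  0.4985 0.5188]
0.06 4094 y [0.0867 0.1091 0.1322] x [0.4811 0.4994 0.5177]
0.068 4826 y [0.0871 0.105  0.1321] x [0.4833 0.5    0.5151]
0.076 3772 y [0.0901 0.1023 0.132 ] x [0.4873 0.498  0.5093]
0.084 2641 y [0.0984 0.1151 0.1325] x [0.4898 0.4981 0.504 ]
0.092 6906 y [0.1039 0.1153 0.133 ] x [0.497  0.5046 0.5171]
0.1 1624 y [0.1069 0.1131 0.1344] x [0.4933 0.4986 0.5047]
0.108 540 y [0.112  0.1142 0.1349] x [0.4929 0.4992 0.503 ]
```

```bash
python3 - <<'E'
from h import *
from scipy.spatial.transform import Rotation as Ro
s=get_state(); q=s['ee_rot']; R=Ro.from_quat([q[1],q[2],q[3],q[0]]).as_matrix()
im,W=cloud('wrist'); T=(W-s['position'])@R
g=im.astype(int); 
b=(abs(T[...,0])<.05)&(abs(T[...,1])<.11)&(T[...,1]>0)&(T[...,2]<.02)&(T[...,2]>-.15)&(g.max(2)<110)
t=T[b]
for z in np.arange(-.14,.02,.008):
    k=t[abs(t[:,2]-z)<.004]
    if len(k)>5: print(round(z,3),len(k),'y',np.percentile(k[:,1],[1,50,99]).round(4),'x',np.percentile(k[:,0],[1,99]).round(4))
E
```

```text
-0.068 1390 y [0.0143 0.0244 0.0331] x [0.0154 0.0197]
-0.06 5933 y [0.0006 0.0255 0.0624] x [0.0086 0.0182]
-0.052 4357 y [0.0006 0.0348 0.0687] x [0.0063 0.0179]
-0.044 7108 y [0.0384 0.0587 0.0726] x [-0.0072  0.0141]
-0.036 2050 y [0.0399 0.0536 0.072 ] x [0.0064 0.0141]
-0.028 943 y [0.0417 0.0438 0.0542] x [0.0005 0.0127]
-0.02 1111 y [0.0418 0.0425 0.0557] x [-0.0093  0.0118]
-0.012 1064 y [0.0418 0.0424 0.0556] x [-0.0102  0.0117]
-0.004 894 y [0.0417 0.0424 0.0556] x [-0.0102  0.0117]
0.004 596 y [0.0417 0.0422 0.054 ] x [-0.0102  0.0116]
0.012 61 y [0.0418 0.0422 0.0426] x [-0.0087  0.009 ]
```

The finger's knuckle, 73 mm out at 36–60 mm above the TCP, is touching the keeper, and the lever is at about 0.35 rad. I back off a little, go lower and push on the lever's end.

drive_tool(
  rows=[
    [0,0.15,0,0],
    [0,0.25,0,0],
    [0,0.25,0.1,0],
    [0,0.25,0.2,0],
    [0,0.25,0.3,0],
    [0,0.15,0.3,0],
    [0,0.08,0.3,0],
    [0,0.08,0.3,0],
  ],
)

```text
clock: 44.58
position: [0.5095, 0.1737, 0.0402]
ee_rot: [-0.0, -0.008, 1.0, 0.001]
contact_force: [-0.9, 4.7, -1.5]
width: 0.085
gripper_force: 0.0
```

```bash
cat > prof.py <<'E'
from h import *
from sys import argv
s=get_state(); print(s['moment'].round(2),s['contact_force'].round(1),s['position'].round(4))
im,V=cloud('wrist'); g=im.astype(int)
sg=float(argv[1]); 
Yo=(V[...,1]-.0118)*sg+.0118
r=(g[...,0]>70)&(g[...,1]<45)&(g[...,2]<45)&(abs(V[...,0]-.511)<.03)&(Yo<.17)&(Yo>.09)
for z in np.arange(.016,.12,.008):
    k=V[r&(abs(V[...,2]-z)<.004)]
    if len(k)>5: print('red z',round(z,3),len(k),'y',np.percentile(k[:,1],[5,50,95]).round(4),'x',np.percentile(k[:,0],[5,95]).round(4))
# bail bar near keeper
p=V[(abs(V[...,0]-.511)<.024)&(abs(V[...,0]-.511)>.014)&(Yo>.0885)&(Yo<.112)&(V[...,2]>.104)&(V[...,2]<.136)]
if len(p): print('bail near keeper',len(p),np.percentile(p,[5,50,95],axis=0).round(4).tolist())
E
python3 prof.py 1
```

```text
[ 0.54 -0.   -0.05] [-0.9  4.7 -1.5] [0.5095 0.1737 0.0402]
red z 0.024 238 y [0.1099 0.1145 0.1156] x [0.4955 0.5078]
red z 0.032 9 y [0.1078 0.1085 0.1099] x [0.4973 0.4981]
```

The red end is now at y = 0.11–0.115, z = 0.024, so the lever has snapped shut. I withdraw and check.

drive_tool(
  rows=[
    [0,0.2,0,0],
    [0,0.6,0,0],
    [0,1.2,0,0],
    [0,1.8,-0.2,0],
    [0,2.2,-0.8,0],
    [0,2.2,-2,0],
    [0,2.2,-3.2,0],
    [0,2.2,-4.2,0],
  ],
)

```text
clock: 45.3
position: [0.509, 0.2289, 0.1473]
ee_rot: [0.0, -0.009, 1.0, -0.0]
contact_force: [0.6, 0.4, -0.5]
width: 0.0849
gripper_force: 0.0
```

drive_tool(
  rows=[
    [0,0,-0.6,0],
    [0,0,-1.5,0],
    [0,0,-2.5,0],
    [0,0,-3.4,0],
    [0,0,-4,0],
    [0,0,-4,0],
    [0,0,-4,0],
    [0,0,-4,0],
  ],
)

```text
clock: 45.97
position: [0.508, 0.2281, 0.2443]
ee_rot: [-0.001, -0.009, 1.0, -0.0]
contact_force: [-0.5, -0.1, -1.2]
width: 0.085
gripper_force: 0.0
```

```bash
python3 prof.py 1; python3 - <<'E'
from h import *
plan(.5135,-.205,.245,90.9)
im,W=cloud('top'); X,Y,Z=W[...,0],W[...,1],W[...,2]
g=im.astype(int); teal=(g[...,0]<60)&(g[...,2]>g[...,0]+25)
k=teal&(abs(X-.51)<.14)&(abs(Y-.012)<.12)&(Z>.13)&(Z<.15); print('lid',rect(W[k]),np.median(W[k],0))
E
```

```text
[ 0.01  0.03 -0.05] [-0.5 -0.1 -1.2] [0.508  0.2281 0.2443]
red z 0.024 149 y [0.1112 0.1139 0.1158] x [0.4965 0.5218]
red z 0.032 83 y [0.1109 0.112  0.1129] x [0.5087 0.5213]
red z 0.04 70 y [0.1094 0.1103 0.1114] x [0.5107 0.5212]
red z 0.048 61 y [0.1077 0.1087 0.1096] x [0.513  0.5215]
red z 0.056 115 y [0.1059 0.1067 0.1078] x [0.4999 0.5222]
red z 0.064 109 y [0.1045 0.1053 0.1065] x [0.5007 0.5223]
bail near keeper 572 [[0.4904, 0.0886, 0.1056], [0.4968, 0.0899, 0.1138], [0.5324, 0.0954, 0.1265]]
at [0.5079 0.228  0.244 ] yang 90.98 w 85.1 F [ 0.1  1.  -0.3] -> shift [  0.072 -17.32   -0.027] turn 0.014
lid (array([514. ,  13.4]), array([227.3, 148.5]), 1.0) [0.50324292 0.01346174 0.14091448]
```

The left latch is closed: the lever hangs at 12°, the bar is in the keeper and the lid is unmoved. I now go to the right side.

drive_tool(
  rows=[
    [0,-0.5,0,0],
    [0,-1.6,0,0],
    [0,-2.8,0,0],
    [0,-4,0,0],
    [0,-5.2,0,0],
    [0,-6.4,0,0],
    [0,-7.6,0,0],
    [0,-8.8,0,0],
  ],
)

```text
clock: 46.73
position: [0.5116, 0.0059, 0.2448]
ee_rot: [-0.001, -0.008, 1.0, -0.0]
contact_force: [0.2, 0.6, -0.6]
width: 0.0852
gripper_force: 0.0
```

drive_tool(
  rows=[
    [0,-1.2,0,0],
    [0,-2.4,0,0],
    [-0.1,-3.6,0,0],
    [-0.1,-4.8,0,0],
    [-0.1,-6,0,0],
    [-0.2,-7.2,0,0],
    [-0.2,-8.2,0,0],
    [-0.2,-8.5,0,0],
  ],
)

```text
clock: 47.4
position: [0.5204, -0.2087, 0.2445]
ee_rot: [-0.001, -0.007, 1.0, -0.001]
contact_force: [0.2, -0.5, 0.8]
width: 0.0849
gripper_force: 0.0
```

drive_tool(
  rows=[
    [0,0,0,0],
    [0,0,0,0],
    [0,0,0,0],
    [0,0,0,0],
    [0,0,0,0],
    [0,0,0,0],
    [0,0,0,0],
    [0,0,0,0],
  ],
)

```text
clock: 48.07
position: [0.5212, -0.2038, 0.2457]
ee_rot: [0.0, -0.009, 1.0, 0.0]
contact_force: [-0.2, 0.0, -0.1]
width: 0.0848
gripper_force: 0.0
```

```bash
python3 - <<'E'
from h import *
im,V=cloud('wrist'); g=im.astype(int)
r=(g[...,0]>80)&(g[...,1]<50)&(g[...,2]<50)&(abs(V[...,0]-.514)<.03)&(V[...,1]>-.15)&(V[...,1]<-.06)
print('lever',r.sum(),np.percentile(V[r],[2,50,98],axis=0).round(4).tolist())
p=V[(abs(V[...,0]-.514)<.03)&(V[...,1]<-.09)&(V[...,1]>-.15)&(V[...,2]>.118)&(V[...,2]<.136)]
if len(p): print('bail',len(p),np.percentile(p,[2,50,98],axis=0).round(4).tolist())
plan(.5145,-.2044,.1275,90.9)
E
```

```text
lever 1276 [[0.5007, -0.1151, 0.0741], [0.5125, -0.098, 0.0871], [0.525, -0.079, 0.1012]]
bail 666 [[0.4933, -0.1308, 0.12], [0.5117, -0.1283, 0.128], [0.5327, -0.1217, 0.1299]]
at [ 0.5212 -0.2039  0.2456] yang 91.0 w 84.9 F [-0.2  0.3  0.4] -> shift [ 0.27  -0.014  4.725] turn 0.017
```

drive_tool(
  rows=[
    [0.1,0,0.4,0],
    [0.3,0,1.2,0],
    [0.33,0,2.1,0],
    [0.33,0,3,0],
    [0.33,0,3.9,0],
    [0.33,0,4.5,0],
    [0.33,0,4.72,0],
    [0.33,0,4.72,0],
  ],
)

```text
clock: 48.78
position: [0.5116, -0.2038, 0.1256]
ee_rot: [-0.002, -0.008, 1.0, 0.001]
contact_force: [1.1, -0.2, -0.2]
width: 0.085
gripper_force: 0.0
```

drive_tool(
  rows=[
    [0,0.2,0,0],
    [0,0.5,0,0],
    [0,0.8,0,0],
    [0,1.2,0,0],
    [0,1.6,0,0],
    [0,2,0,0],
    [0,2.4,0,0],
    [0,2.7,0,0],
  ],
)

```text
clock: 49.45
position: [0.5115, -0.1352, 0.1276]
ee_rot: [-0.0, -0.009, 1.0, 0.0]
contact_force: [-0.6, -1.0, -0.3]
width: 0.0846
gripper_force: 0.0
```

```bash
python3 - <<'E'
from h import *
plan(.513,-.1324,.1275,90.9)
E
```

```text
at [ 0.5115 -0.1352  0.1276] yang 91.01 w 84.6 F [-0.6 -1.  -0.3] -> shift [-0.062  0.111  0.003] turn 0.019
```

Finish the push, hold, then retreat over the lever.

drive_tool(
  rows=[
    [-0.03,0.1,0,0],
    [-0.06,0.15,0,0],
    [-0.06,0.15,0,0],
    [-0.06,0.15,0,0],
    [-0.06,0.15,0,0],
    [-0.06,0.15,0,0],
    [-0.06,0.15,0,0],
    [-0.06,0.15,0,0],
  ],
)

```text
clock: 50.12
position: [0.5132, -0.1334, 0.1275]
ee_rot: [-0.0, -0.008, 1.0, 0.0]
contact_force: [-0.7, 0.5, 0.4]
width: 0.085
gripper_force: 0.0
```

drive_tool(
  rows=[
    [0,-0.1,0,0],
    [0,-0.3,0,0],
    [0,-0.6,0,0],
    [0,-0.9,0,0],
    [0,-1.1,0,0],
    [0,-1.2,0,0],
    [0,-1.2,0,0],
    [0,-1.2,0,0],
  ],
)

```text
clock: 50.78
position: [0.5136, -0.1633, 0.1275]
ee_rot: [-0.0, -0.008, 1.0, 0.0]
contact_force: [0.4, -0.2, -0.1]
width: 0.0852
gripper_force: 0.0
```

```bash
python3 - <<'E'
from h import *
im,V=cloud('wrist'); g=im.astype(int)
b=(abs(V[...,0]-.513)<.03)&(V[...,2]>.116)&(V[...,2]<.136)
for lo,hi in((-.15,-.11),(-.11,-.085),(-.085,-.062)):
    p=V[b&(V[...,1]>lo)&(V[...,1]<hi)]
    if len(p): print(lo,len(p),np.percentile(p,[2,50,98],axis=0).round(4).tolist())
r=(g[...,0]>80)&(g[...,1]<50)&(g[...,2]<50)&(abs(V[...,0]-.514)<.03)&(V[...,1]>-.15)&(V[...,1]<-.06)
print('lever',r.sum(),np.percentile(V[r],[2,50,98],axis=0).round(4).tolist())
plan(.513,-.1614,.0771,90.9)
E
```

```text
-0.15 1513 [[0.5014, -0.1216, 0.1186], [0.5074, -0.121, 0.1286], [0.523, -0.1106, 0.1357]]
-0.11 104 [[0.505, -0.1099, 0.1252], [0.5057, -0.1089, 0.1315], [0.5063, -0.1074, 0.1359]]
-0.085 5280 [[0.4842, -0.0725, 0.1164], [0.5027, -0.0644, 0.1257], [0.5312, -0.062, 0.1352]]
lever 3912 [[0.4991, -0.1222, 0.0743], [0.5098, -0.1043, 0.0915], [0.5251, -0.0792, 0.1036]]
at [ 0.5136 -0.1631  0.1275] yang 90.95 w 85.1 F [-0.2  0.2 -0.3] -> shift [0.022 0.067 2.014] turn 0.009
```

The bail is in against the lid, so I press the right lever.

drive_tool(
  rows=[
    [0,0.05,0.2,0],
    [0.02,0.06,0.5,0],
    [0.02,0.06,0.8,0],
    [0.02,0.06,1.1,0],
    [0.02,0.06,1.4,0],
    [0.02,0.06,1.7,0],
    [0.02,0.06,1.9,0],
    [0.02,0.06,2,0],
  ],
)

```text
clock: 51.5
position: [0.513, -0.1616, 0.0766]
ee_rot: [-0.0, -0.008, 1.0, 0.0]
contact_force: [0.4, -0.2, 2.6]
width: 0.0855
gripper_force: 1.3
```

drive_tool(
  rows=[
    [0,0,0.15,0],
    [0,0,0.3,0],
    [0,0,0.45,0],
    [0,0,0.6,0],
    [0,0,0.75,0],
    [0,0,0.9,0],
    [0,0,1.05,0],
    [0,0,1.1,0],
  ],
)

```text
clock: 52.17
position: [0.5131, -0.1618, 0.0494]
ee_rot: [-0.0, -0.008, 1.0, -0.0]
contact_force: [0.7, 0.1, 1.8]
width: 0.0851
gripper_force: 0.9
```

```bash
python3 prof.py -1; python3 - <<'E'
from h import *
plan(.513,-.150,.0402,90.9)
E
```

```text
[0.07 0.02 0.02] [0.7 0.1 1.8] [ 0.5131 -0.1618  0.0494]
red z 0.032 26 y [-0.1184 -0.1153 -0.1132] x [0.4984 0.5133]
red z 0.04 612 y [-0.1186 -0.1136 -0.1077] x [0.4986 0.5185]
red z 0.048 923 y [-0.1079 -0.1027 -0.0988] x [0.5003 0.5097]
red z 0.056 1965 y [-0.0992 -0.0945 -0.0901] x [0.5002 0.5148]
red z 0.064 2442 y [-0.0904 -0.0863 -0.0822] x [0.5005 0.5173]
red z 0.072 313 y [-0.0832 -0.0811 -0.08  ] x [0.5019 0.5111]
red z 0.08 9 y [-0.1087 -0.1017 -0.0981] x [0.4997 0.5051]
red z 0.088 12 y [-0.1071 -0.0992 -0.0961] x [0.4993 0.5004]
at [ 0.5131 -0.1617  0.0493] yang 90.97 w 84.7 F [ 0.4 -0.5  1.9] -> shift [-0.006  0.47   0.365] turn 0.011
```

drive_tool(
  rows=[
    [0,0.02,0.1,0],
    [0,0.05,0.2,0],
    [0,0.1,0.3,0],
    [0,0.16,0.36,0],
    [0,0.24,0.36,0],
    [0,0.32,0.36,0],
    [0,0.4,0.36,0],
    [0,0.46,0.36,0],
  ],
)

```text
clock: 52.88
position: [0.5128, -0.1497, 0.041]
ee_rot: [-0.0, -0.009, 1.0, 0.0]
contact_force: [-1.0, 0.7, -0.1]
width: 0.0852
gripper_force: 0.0
```

```bash
python3 prof.py -1
```

```text
[-0.02  0.    0.01] [-1.   0.7 -0.1] [ 0.5128 -0.1497  0.041 ]
red z 0.024 228 y [-0.1045 -0.1031 -0.0978] x [0.4982 0.5048]
red z 0.032 404 y [-0.1027 -0.0987 -0.0955] x [0.4988 0.5036]
red z 0.04 419 y [-0.0967 -0.0941 -0.0909] x [0.5001 0.5048]
red z 0.048 809 y [-0.0925 -0.0899 -0.0865] x [0.5    0.5088]
red z 0.056 1091 y [-0.0885 -0.0861 -0.0833] x [0.5  0.51]
red z 0.064 1126 y [-0.0844 -0.0822 -0.0802] x [0.5005 0.5107]
red z 0.072 55 y [-0.0812 -0.0805 -0.0798] x [0.5022 0.5089]
```

drive_tool(
  rows=[
    [0,0,0,0],
    [0,0,0,0],
    [0,-0.3,0,0],
    [0,-0.8,0,0],
    [0,-1.4,0,0],
    [0,-2,0,0],
    [0,-2.2,0,0],
    [0,-2.2,0,0],
  ],
)

```text
clock: 53.6
position: [0.5143, -0.2077, 0.041]
ee_rot: [0.0, -0.007, 1.0, -0.0]
contact_force: [0.5, -0.4, -0.7]
width: 0.085
gripper_force: 0.0
```

drive_tool(
  rows=[
    [0,0,-0.4,0],
    [0,0,-1.2,0],
    [0,0,-2.4,0],
    [0,0,-3.6,0],
    [0,0,-4.8,0],
    [0,0,-6,0],
    [0,0,-7.2,0],
    [0,0,-8,0],
  ],
)

```text
clock: 54.27
position: [0.5143, -0.2047, 0.245]
ee_rot: [0.002, -0.009, 1.0, -0.001]
contact_force: [0.3, -0.2, -0.1]
width: 0.0851
gripper_force: 0.0
```

drive_tool(
  rows=[
    [0,0,0,0],
    [0,0,0,0],
    [0,0,0,0],
    [0,0,0,0],
    [0,0,0,0],
    [0,0,0,0],
    [0,0,0,0],
    [0,0,0,0],
  ],
)

```text
clock: 54.93
position: [0.5138, -0.2051, 0.2405]
ee_rot: [-0.0, -0.008, 1.0, 0.0]
contact_force: [-0.8, -1.1, 0.1]
width: 0.0855
gripper_force: 0.0
```

```bash
python3 prof.py -1; python3 - <<'E'
from h import *
im,W=cloud('top'); X,Y,Z=W[...,0],W[...,1],W[...,2]
g=im.astype(int); teal=(g[...,0]<60)&(g[...,2]>g[...,0]+25)
k=teal&(abs(X-.51)<.14)&(abs(Y-.012)<.12)&(Z>.13)&(Z<.15); print('lid',rect(W[k]),np.median(W[k],0))
w,_=cloud('wrist'); s,_=cloud('side')
a=cv2.resize(s[180:300,290:430],(392,336),interpolation=cv2.INTER_CUBIC); b=cv2.resize(w,(400,300))
c=np.zeros((336,800,3),np.uint8); c[:,:392]=a; c[:300,400:]=b; cv2.imwrite('pics/fin.png',c[...,::-1])
E
```

```text
[ 0.02 -0.02  0.01] [-0.8 -1.1  0.1] [ 0.5138 -0.2051  0.2405]
red z 0.024 214 y [-0.0912 -0.0896 -0.0876] x [0.4997 0.5244]
red z 0.032 151 y [-0.0881 -0.0872 -0.086 ] x [0.5011 0.5238]
red z 0.04 162 y [-0.0866 -0.0854 -0.0843] x [0.5013 0.5231]
red z 0.048 174 y [-0.0847 -0.0837 -0.0826] x [0.5007 0.5231]
red z 0.056 208 y [-0.0832 -0.082  -0.0807] x [0.5008 0.5245]
red z 0.064 179 y [-0.0815 -0.0805 -0.0796] x [0.5019 0.5239]
bail near keeper 274 [[0.4927, -0.0749, 0.1047], [0.5257, -0.0688, 0.1113], [0.5324, -0.0658, 0.1143]]
lid (array([514.3,  13.4]), array([228.3, 149.3]), 0.8) [0.50308036 0.01365126 0.14087626]
```

View pics/fin.png

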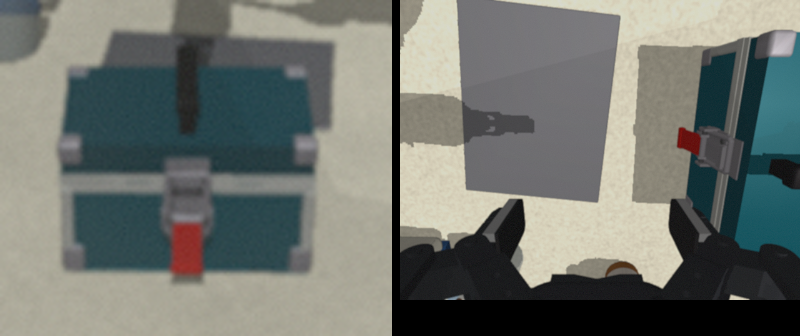

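Both levers hang closed: left at (187,250), right at (690,138), with a measured slope of about 12°. The bails lie in the keepers, the lid is level and home, and the arm is clear of everything.

```bash
python3 -c "
from rig import order; print(order.sign_off())"
```

```text
the job is handed in; nothing more can be done
None
```

I packed the scroll and the moulding (no shaft was there) upright in the two outer pockets, put the lid back fully home and fastened both draw latches, then handed the job in at about 55 s; no verdict came back.

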